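Load the glue syringe into the dispensing stand

ROBOT

A 6-joint arm with a two-finger parallel gripper is mounted at the origin on the work surface. World frame = base frame: x ahead of the robot, y to its left, z up, the work surface at z = 0. Lengths are in m, angles in rad, forces in N, time in s.
With the tool pointing down it reaches from about 0.35 to 0.975 m from the base axis. Payload 4.9 kg.
Tool frame: the origin (TCP) lies on the centre line of the jaws, within the pads' length; the fingertips stand 11 mm ahead of it and the grasp point (between the pads) lies 8 mm behind it (manip.finger_overhang is the distance from the TCP to the fingertips, in m); y points along the fingers, z is the direction in which the jaws open and shut, and the axes are right-handed (so a half turn about y gives the same grasp; the last joint's range is limited). The gripper opens to 85 mm and grips with 20 to 120 N. Pads are 22 mm wide; open, the fingers measure 114 mm over their backs; the gripper's body (76 mm by 85 mm) begins 54 mm behind the grasp point. The pads swing forward as they close: fully open they stand 13 mm farther back than shut.
Start: joints at [1.112, 0.053, 1.613, -0, 1.476, -0.119], TCP at [0.208, 0.589, 0.205] pointing down, gripper open.
Joint ranges: [-3.01, 3.01], [-1.01, 2.22], [0.06, 2.58], [-1.02, 4.17], [0.09, 2.62], [-3.14, 3.14]. Speed limits (rad/s): [2.57, 2.57, 3.14, 3.14, 3.14, 3.14].

INTERFACE

Orientations are given as a unit quaternion [w, x, y, z].
In Python, from plant import readout, cams, workorder, manip gives the robot as it stands.
- The arm moves only by the tool play_rows, never from a script. Its arguments are lists of equal length, an entry for each row: "slide": the shift along the tool's x, y, z in cm, a list of three; "yaw": the turn about the tool's y in degrees; "grip": the closure, from -1 (fully open) to 1 (shut), so that 0 is half open. In form: {"slide": [[x, y, z], ...], "yaw": [yaw, ...], "grip": [grip, ...]}. A call has 1 to 12 rows; each row shifts and turns the commanded pose from where the row before left it, along the tool's axes as they then stand; what a row does not reach is not made up. A row lasts 1/10 s, in which the tool goes at most 50 mm and 8.59 degrees, less where a joint would pass 70% of its speed; a pose out of reach is approached as far as the arm can. A call with a gripper value outside its range is refused whole. The fingers move at their own pace and stop on an object; the grip force is fixed at half the most. Time passes only in rows, so rows that do not move let the fingers close. It gives the time, the measured TCP pose, the force and the opening at its end, in the units of the state.
- readout.state(): the state, without advancing time (a new reading comes with each control period).
- cams.grab_frame(name): name is "side" or "top" or "wrist"; returns a dict with "image" (480x640x3 uint8, red, green, blue), "mtx" (3x3 intrinsics, pixels), "R" (3x3) and "t" (3): a world point X has camera coordinates R X + t; the wrist camera has in their place "mount" (4x4, takes a point from camera to tool coordinates, whose origin is the TCP and whose axes are the tool frame's). Camera axes: x right, y down, z forward; pixel columns grow to the right and rows downward; lengths in m; the calibration is good to about 2 mm. A picture is of the moment at which its call begins: read the wrist's pose just before it. There is no depth.
- workorder.job_done(): hands the job in, once; it reports no verdict.
The state is a dict: "time": time; "joint_pos": joint angles; "joint_vel": joint speeds; "joint_efforts": joint torques, N m; "tool_pos": TCP position; "tool_rot": TCP orientation; "contact_force": force on the tool from outside, world axes, zero at the start; "ft_torque": the same for the moment, N m; "gripper_width": opening from 0.0 (shut) to 1.0 (fully open).
Only numpy, scipy, OpenCV 4.12 (cv2) and the standard library are available. Lean on these libraries where they do the work, as an engineer would, in place of code of your own. Each camera call takes 0.05 s, during which the arm holds its last target.

TASK

Load the large glue syringe into the dispensing stand: lift the sprung clamp bar by its knob, turn it well aside and leave it there, then lay the syringe in the cradle, nozzle pointing to the side the bar swings to, slid gently forward until its finger flange is flush against the stop plate, wherever that is set, and let go of it. Then bring the bar back over the syringe and let it down gently, so that it clamps the barrel squarely across and stays there. Do not let the bar snap down, do not ram the syringe or shift the stop plate from its setting, and do not disturb the other things on the table.

Things in the scene. Friction and masses are not known exactly. Their poses are not given: they have to be found in the camera images.
- stand: Grey dispensing stand, fixed to the table; base plate 12 mm thick, x -70 to +120, y -85 to +85 mm in its frame. Origin on the table under the middle of the cradle; at yaw 0 x points away from the robot, y left, z up. All offsets in this list are in this frame, mm.
- cradle: Two aluminium V saddles on the stand (90 degree V, 54 mm wide, tops at z = 48) for a barrel lying along y: front one y -40 to -28, rear one y +34 to +44. Seated, a 30 mm barrel has its axis at x = 0, z = 46; the V centres a barrel laid up to 6 mm off in x. Fingers have room between the saddles, down to z = 12. Origin and axes as stand.
- rail (a point): Middle of the slotted track behind the rear saddle (x = 0, y = 65, z = 12). A U-shaped steel stop plate (two uprights at x -30 to -19 and 19 to 30, tops at z = 58) is set somewhere on it: its rear (+y) face lies anywhere from y = 52 to 76, is not measured, and must be found by feel. Friction alone holds it: it shifts when pushed with over 7 N.
- post (a point): Top of the steel guide post (14 mm thick) on which the bar slides and turns: x = 95, y = 0, z = 134 mm in the stand's frame.
- fork (a point): Midway between the tops of two dark lugs (x 74 to 82, 17 mm apart, tops at z = 68 mm) that stand either side of the bar when it is straight across the cradle: the bar can be turned out or in only while lifted more than 16 mm.
- lift (a joint): Height of the clamp bar above its lowest position, m, 0 to 0.045. A spring pulls it down: about 7.5 N to lift at 0, 8.5 N at 9 mm, 11.5 N at 35 mm. At 0 the bar's underside is at z = 52 mm; resting on the seated large syringe it reads 0.007 to 0.009 (the pad gives a little). Nothing else holds it up: let go from over about 5 mm higher, it snaps down.
- bar (a joint): Turn of the clamp bar about the post axis, rad: 0 = straight across the cradle, pointing to the stand's -x (end stop); grows anticlockwise seen from above, the knob swinging to the stand's -y side, up to 1.45. Slight friction keeps it where it is left. Flat steel, 14 mm wide, 12 mm thick, with a black pad 30 mm wide where it meets the barrel.
- knob (a point): Centre of the upright round black knob (22 mm diameter, 42 mm high) that spins freely on its stem on the free end of the bar, 140 mm from the post axis. At lift 0 the knob spans z = 64 to 106 mm and this point is at z = 85; it rises with lift and goes round the post with the turn.
- syringe_mid (a point): Centre of the large grey glue syringe's barrel (on its axis, 15 mm above its underside), about 90 g, loose on the table. Its x points to the nozzle. Barrel 30 mm diameter, x -55 to +55; flange 54 mm wide, 30 high, x -60 to -55; plunger to x = -99; nozzle to +72 mm. Seated, it is at x = 0, z = 46 mm of the stand, nozzle to -y.
- syringe: The large glue syringe: origin on its underside, 15 mm below syringe_mid, same axes.
- flange (a point): Centre of the front (nozzle) side of the large syringe's flange, on the axis, 55 mm behind the barrel's centre; the barrel passes between the stop plate's uprights and the flange's wings rest on their rear faces. Up to about 25 N may be put on the saddles.
- nozzle (a point): Tip of the large syringe's nozzle, on its axis, 72 mm ahead of the barrel's centre; 10 mm thick.
- small_syringe: Bystander: a smaller grey glue syringe lying on the table (barrel 18 mm diameter, 70 mm long, 120 mm overall); leave it. Origin on the table under the middle of its barrel.
- spool: Bystander: small wooden spool, 32 mm diameter, 36 mm high; origin at its underside.
- stapler: Bystander: black stapler 130 x 34 x 45 mm; origin at its underside.
- stick_tin: Bystander: aluminium tin 72 mm diameter, 100 mm high, with paper sticks standing in it to about 215 mm; origin at its underside.
- ball: Bystander: painted ball, 72 mm diameter, on a cardboard foot, 78 mm high; origin at its underside.
- glue_bottle: Bystander: white bottle 52 mm diameter, 140 mm high; origin at its underside.
- paint_jar: Bystander: red jar 60 mm diameter, 60 mm high; origin at its underside.

How it is judged:
On the way, in this order (a step that is already met when the one before it is completed fails the run):
1. the clamp bar is turned aside (more than 1.0 rad) and let go (value of joint bar above 1 rad and contact force between the fingers and bar below 0.1 N), for 0.2 s.
2. with the bar still aside, the syringe lies in both saddles, nozzle to the stand's -y side, flange flush against the stop plate, and is let go (x of syringe_mid in the frame of stand between -0.0025 and 0.0025 m and y of flange in the frame of plate between -0.002 and 0.0016 m and z of syringe_mid in the frame of stand between 0.0435 and 0.0485 m and y of nozzle in the frame of stand below -0.04 m and contact force between the fingers and syringe below 0.1 N and value of joint bar above 0.9 rad), for 0.2 s.
At the end, for the whole second after the job is handed in: The large syringe is let go in both saddles (centre within 2.5 mm of its seat, axis within 0.05 rad), nozzle to the stand's -y, flange within 1.6 mm of the stop plate; the bar is across it (turn under 0.12 rad, lift 5 to 11.5 mm), pressing with over 3 N; all is let go and at rest (x of syringe_mid in the frame of stand between -0.0025 and 0.0025 m and y of flange in the frame of plate between -0.002 and 0.0016 m and z of syringe_mid in the frame of stand between 0.0435 and 0.0485 m and y of nozzle in the frame of stand below -0.04 m and contact force between the fingers and syringe below 0.1 N and angle between the x axis of syringe and the y axis of stand, either way round below 0.05 rad and value of joint bar below 0.12 rad and value of joint lift between 0.005 and 0.0115 m and contact force between bar and syringe above 3 N and contact force between the fingers and bar below 0.1 N and linear speed of syringe below 0.01 m/s); the robot touches nothing.
It fails at once if the bar is let snap down (falls faster than 0.6 m/s, a free drop of about 6 mm or more) (velocity of joint lift below -0.6 m/s).
It fails at once if the bar strikes or presses the syringe with more than 25 N  (contact force between bar and syringe above 25 N).
It fails at once if the syringe is rammed or pressed against the cradle with more than 30 N (contact force between cradle and syringe above 30 N).
It fails at once if the stop plate is shifted more than 1.5 mm from its setting (distance of plate from where it was at the start of the episode above 0.0015 m).
It fails at once if a bystander is moved more than 20 mm (distance of any of small_syringe, spool, stapler, stick_tin, ball, glue_bottle, paint_jar from where it was at the start of the episode above 0.02 m).
It also fails if it takes over 72 s, if anything falls off the work surface, if the arm or the gripper's body presses on something with over 40 N, if the wrist force passes 120 N, or if a joint passes its speed limit or range.

## Working session

There is one attempt and no reset: what is moved stays moved. The work goes in short steps, Python scripts to look and compute and a tool call to move; the robot and the scene stay as the last step left them, time stands still between calls to the robot, and variables do not carry over. Pictures are saved under pics/ and viewed, and the job is handed in when it is done.

Besides the shell and the picture viewer there is one more tool, called after "Emit:" as name(argument=value, ...), one argument or row to a line, values as JSON. play_rows: Moves the arm, as the interface text tells. Its arguments: {"type":"object","properties":{"slide":{"type":"array","items":{"type":"array","items":{"type":"number"}}},"yaw":{"type":"array","items":{"type":"number"}},"grip":{"type":"array","items":{"type":"number"}}},"required":["slide","yaw","grip"]}

```bash
mkdir -p pics; ls
python3 - <<'E'
from plant import readout,cams
import cv2
s=readout.state()
for k,v in s.items(): print(k,v)
for n in ["side","top","wrist"]:
    f=cams.grab_frame(n); cv2.imwrite(f"pics/{n}0.png",f["image"][:,:,::-1])
    print(n,{k:(v.tolist() if hasattr(v,'tolist') else v) for k,v in f.items() if k!="image"})
E
```

```text
pics
time 0.0
joint_pos [ 1.11197110e+00  5.33816728e-02  1.61429356e+00  7.44623855e-06
  1.47599464e+00 -1.18973890e-01]
joint_vel [-8.78963422e-04 -5.64240171e-04  4.63295355e-05 -4.25957179e-04
  1.26363451e-03  5.96936327e-04]
joint_efforts [ 2.06565608e-03 -3.93680763e+01 -3.70181572e+01 -1.03229474e-04
  6.96208430e-03 -1.53163404e-05]
tool_pos [0.20802239 0.58864862 0.20354795]
tool_rot [-0.69621892  0.69762537 -0.11979011  0.11936662]
contact_force [-0.38525515 -1.12274665  0.26495649]
ft_torque [-0.01212405 -0.0168923  -0.05265821]
gripper_width 1.000720144581633
side {'mtx': [[470.7999276646843, 0.0, 318.70081949872286], [0.0, 470.7999276646843, 243.48100729369784], [0.0, 0.0, 1.0]], 'R': [[0.9980842249994707, -0.05890471494608363, -0.01892390985833114], [-0.04752786072161509, -0.5341516671357665, -0.8440515973276206], [0.039610380740815514, 0.843333997330359, -0.5359279678131809]], 't': [-0.5614570837440153, 0.11938126825336896, 1.3005029223604017]}
top {'mtx': [[624.451898301034, 0.0, 327.3849035040484], [0.0, 624.451898301034, 240.45283701696812], [0.0, 0.0, 1.0]], 'R': [[0.009888303723416236, -0.9997280777766433, 0.02111852159813017], [-0.9967410442965363, -0.01154526373832867, -0.07983731896715274], [0.08005942832748635, -0.020260241613308735, -0.996584171330072]], 't': [-0.01158641832037417, 0.5866696798985843, 1.425490396798523]}
wrist {'mtx': [[386.12624766068285, 0.0, 321.4022514909809], [0.0, 386.12624766068285, 238.82871593195821], [0.0, 0.0, 1.0]], 'mount': [[-0.00015883257355405256, 0.956119990935859, 0.2929753192762566, -0.07595389086756446], [-3.117887422336145e-05, -0.2929753275643297, 0.9561200010806437, -0.1686483699192245], [0.9999999869000451, 0.0001427283597677196, 7.634477020473635e-05, -0.0005550352567625927], [0.0, 0.0, 0.0, 1.0]]}
```

View pics/top0.png

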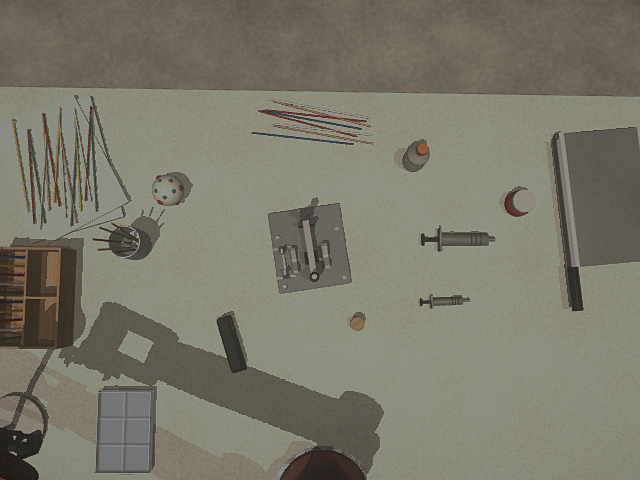

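View pics/side0.png

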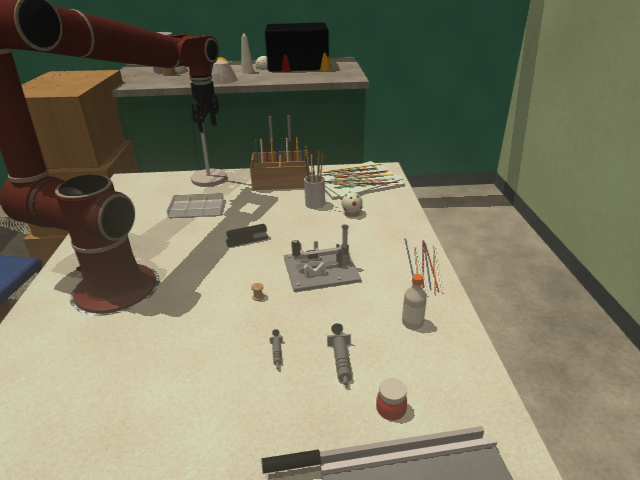

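View pics/wrist0.png

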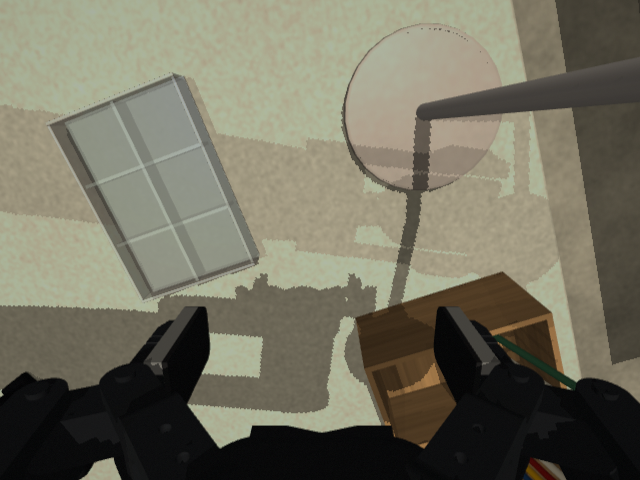

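```bash
cat > h.py <<'E'
import numpy as np,cv2
from plant import readout,cams
def grab(n): return cams.grab_frame(n)
def onplane(f,uv,z):
    R=np.array(f["R"]);t=np.array(f["t"]);C=-R.T@t
    uv=np.atleast_2d(np.array(uv,float))
    d=np.c_[uv,np.ones(len(uv))]@np.linalg.inv(f["mtx"]).T@R
    return C+d*((z-C[2])/d[:,2])[:,None]
def proj(f,X):
    X=np.atleast_2d(X);c=X@np.array(f["R"]).T+f["t"];p=c@np.array(f["mtx"]).T;return p[:,:2]/p[:,2:]
from scipy.spatial.transform import Rotation as Ro
def toolR(s): q=s["tool_rot"];return Ro.from_quat([q[1],q[2],q[3],q[0]]).as_matrix()
def wristcam(f,s):
    M=np.array(f["mount"]);T=np.eye(4);T[:3,:3]=toolR(s);T[:3,3]=s["tool_pos"];W=T@M
    g=dict(f);g["R"]=W[:3,:3].T;g["t"]=-W[:3,:3].T@W[:3,3];return g
E
python3 - <<'E'
from h import *
s=readout.state();print(np.round(toolR(s),3))
f=grab("top");im=f["image"][:,:,::-1]
cv2.imwrite("pics/z1.png",cv2.resize(im[190:310,255:365],None,fx=5,fy=5,interpolation=cv2.INTER_CUBIC))
cv2.imwrite("pics/z2.png",cv2.resize(im[205:325,405:515],None,fx=5,fy=5,interpolation=cv2.INTER_CUBIC))
E
```

```text
[[ 0.943 -0.001  0.333]
 [-0.333 -0.001  0.943]
 [-0.    -1.    -0.002]]
```

View pics/z1.png

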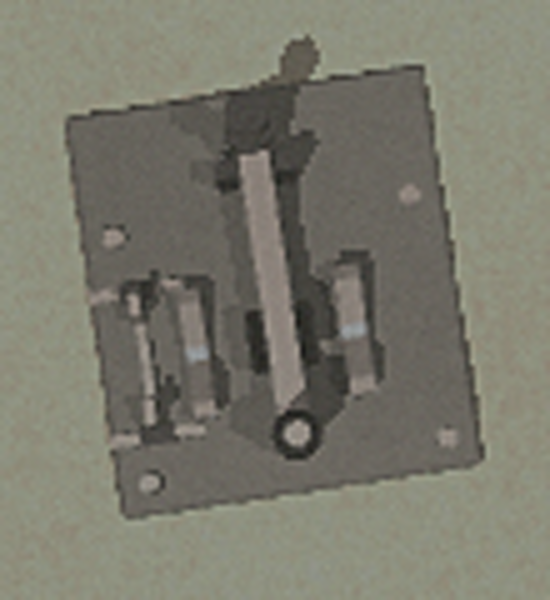

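View pics/z2.png

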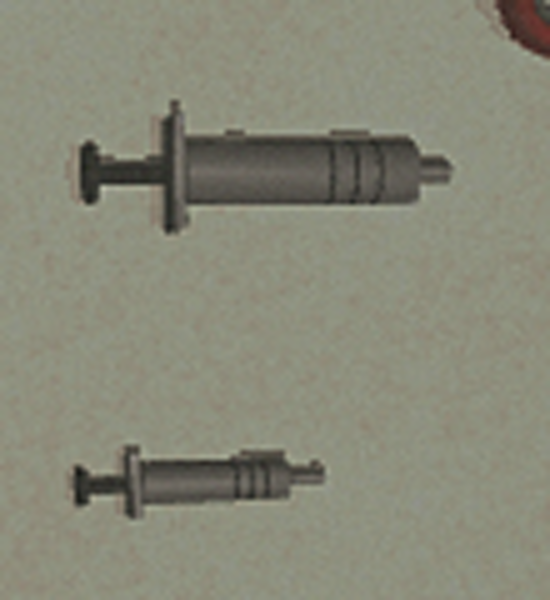

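```bash
cat >> h.py <<'E'
def uz(p,o,k=5): return (np.array(p,float)+.5)/k-.5+np.array(o)
E
python3 - <<'E'
from h import *
f=grab("top")
c=onplane(f,uz([[67,118],[423,67],[484,460],[127,517]],(255,190)),.012)
print(c.round(4))
# local corners: left-top=(120,85), right-top (120,-85), right-bot(-70,-85), left-bot(-70,85)
L=np.array([[120,85],[120,-85],[-70,-85],[-70,85]])/1e3
a=L-L.mean(0);b=c[:,:2]-c[:,:2].mean(0)
th=np.arctan2((a[:,0]*b[:,1]-a[:,1]*b[:,0]).sum(),(a*b).sum())
Rz=np.array([[np.cos(th),-np.sin(th)],[np.sin(th),np.cos(th)]])
o=c[:,:2].mean(0)-Rz@L.mean(0)
print("th",th,"o",o,"res",(c[:,:2]-(L@Rz.T+o)).round(4))
k=onplane(f,uz([[297,433]],(255,190)),.106)[0]; print("knob",k, "loc",Rz.T@(k[:2]-o))
for n,p,z in [("flangeTop",(175,168),.015),("noz",(452,170),.015),("barrelend",(420,170),.015),("plunger",(80,172),.015),("mid axis a",(190,170),.03),("axis b",(400,171),.03)]:
    print(n,onplane(f,uz([p],(405,205)),z)[0].round(4))
E
```

```text
[[ 0.6501  0.1342  0.012 ]
 [ 0.6764 -0.0324  0.012 ]
 [ 0.4922 -0.0624  0.012 ]
 [ 0.4641  0.1032  0.012 ]]
th 0.1627679849319101 o [0.5460377  0.03160188] res [[-0.0006 -0.0007]
 [-0.0019  0.0004]
 [ 0.0015  0.0012]
 [ 0.0009 -0.0009]]
knob [0.5017296  0.02476094 0.106     ] loc [-0.04483103  0.00042961]
flangeTop [ 0.5958 -0.2685  0.015 ]
noz [ 0.5964 -0.3991  0.015 ]
barrelend [ 0.5962 -0.384   0.015 ]
plunger [ 0.5934 -0.2238  0.015 ]
mid axis a [ 0.5937 -0.2724  0.03  ]
axis b [ 0.5943 -0.3704  0.03  ]
```

Emit:
play_rows(
  slide=[
    [3.5,0,-3.3],
    [3.5,0,-3.3],
    [3.5,0,-3.3],
    [3.5,0,-3.3],
    [3.5,0,-3.3],
    [3.5,0,-3.3],
    [3.5,0,-3.3],
    [3.5,0,-3.3],
    [3.5,0,-3.3],
    [3.5,0,-3.3],
    [3.5,0,-3.3],
    [3.5,0,-3.3],
  ],
  yaw=[0,0,0,0,0,0,0,0,0,0,0,0],
  grip=[-1,-1,-1,-1,-1,-1,-0.5,-0.3,-0.3,-0.3,-0.3,-0.3],
)

```text
time: 1.45
tool_pos: [0.4728, 0.074, 0.205]
tool_rot: [0.697, -0.697, 0.119, -0.12]
contact_force: [0.4, -0.5, 0.4]
gripper_width: 0.651
```

Emit:
play_rows(
  slide=[
    [0,0,0],
    [0,0,0],
    [0,0,0],
    [0,0,0],
    [0,0,0],
    [0,0,0],
    [0,0,0],
    [0,0,0],
  ],
  yaw=[8,8,8,8,8,8,8,5.2],
  grip=[-0.3,-0.3,-0.3,-0.3,-0.3,-0.3,-0.3,-0.3],
)

```text
time: 2.25
tool_pos: [0.4722, 0.0759, 0.2047]
tool_rot: [-0.538, 0.538, -0.459, 0.459]
contact_force: [-1.3, -0.4, 0.2]
gripper_width: 0.647
```

```bash
cat >> h.py <<'E'
TH=.1628;O=np.array([.5460,.0316]);
RZ=np.array([[np.cos(TH),-np.sin(TH)],[np.sin(TH),np.cos(TH)]])
def w(x,y): return O+RZ@np.array([x,y])/1e3
def loc(p): return RZ.T@(np.array(p)[:2]-O)*1e3
def delta(target):
    s=readout.state();R=toolR(s)
    d=R.T@(np.array(target)-s["tool_pos"])*100
    print("tool",s["tool_pos"].round(4),"loc",loc(s["tool_pos"]).round(1),"delta cm",d.round(2),"yaw z-axis deg",np.degrees(np.arctan2(R[1,2],R[0,2])).round(2),"F",np.array(s["contact_force"]).round(1),"grip",round(s["gripper_width"],3),"t",s["time"])
E
python3 - <<'E'
from h import *
s=readout.state();print(s["joint_pos"].round(2))
delta([*w(-45,0),.13])
f=wristcam(grab("wrist"),s);cv2.imwrite("pics/w1.png",f["image"][:,:,::-1])
print(proj(f,[[*w(-45,0),.106],[*w(95,0),.134],[*w(0,0),.0]]))
print(toolR(s).round(3))
E
```

```text
[ 0.   -0.31  1.94  0.    1.51 -0.15]
tool [0.4722 0.0759 0.2047] loc [-65.7  55.7] delta cm [5.56 7.47 2.09] yaw z-axis deg 9.07 F [-1.3 -0.4  0.2] grip 0.647 t 2.25
[[350.62116946 299.77989626]
 [556.13334002 316.95816677]
 [387.10785407 253.63339408]]
[[ 0.158 -0.     0.987]
 [-0.987  0.     0.158]
 [-0.    -1.    -0.   ]]
```

View pics/w1.png

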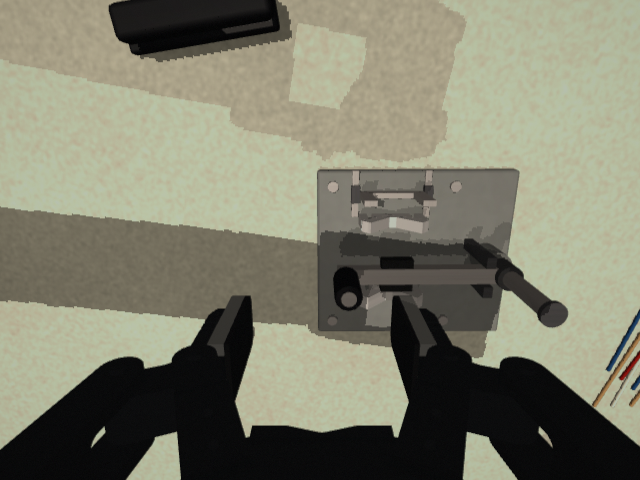

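Emit:
play_rows(
  slide=[
    [2,0,0.7],
    [2,1,0.7],
    [1.56,1.5,0.65],
    [0,2.5,0],
    [0,2.5,0],
    [0,2.5,0],
    [0,1,0],
    [0,1,0],
    [0,0,0],
    [0,0,0],
  ],
  yaw=[0,0,0,0,0,0,0,0,0,0],
  grip=[-0.3,-0.3,-0.3,-0.3,-0.3,-0.3,-0.3,-0.3,-0.3,-0.3],
)

```text
time: 3.3
tool_pos: [0.5023, 0.0243, 0.0858]
tool_rot: [0.539, -0.539, 0.457, -0.458]
contact_force: [-0.1, -0.9, 1.1]
gripper_width: 0.651
```

Run:
```python
from h import *
delta([*w(-45,0),.084])
s=readout.state()
f=wristcam(grab("wrist"),s);cv2.imwrite("pics/w2.png",f["image"][:,:,::-1])
```

```text
tool [0.5023 0.0243 0.0858] loc [-44.3  -0.1] delta cm [-0.01  0.18 -0.07] yaw z-axis deg 9.35 F [-0.1 -0.9  1.1] grip 0.651 t 3.3
```

View pics/w2.png

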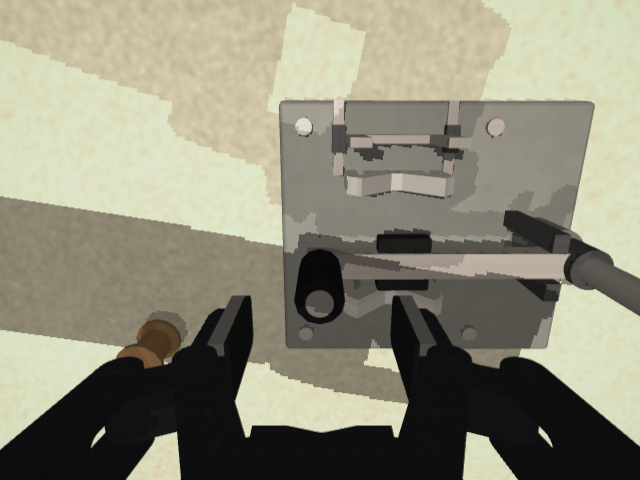

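Emit:
play_rows(
  slide=[
    [0,0.15,0],
    [0,0,0],
    [0,0,0],
    [0,0,0],
    [0,0,0],
    [0,0,0],
    [0,0,0],
  ],
  yaw=[0,0,0,0,0,0,0],
  grip=[0,0.3,0.6,1,1,1,1],
)

```text
time: 4.05
tool_pos: [0.5015, 0.0244, 0.0833]
tool_rot: [-0.539, 0.539, -0.458, 0.458]
contact_force: [-0.3, 1.2, -0.6]
gripper_width: -0.004
```

Run:
```python
from h import *
delta([*w(-45,0),.084])
```

```text
tool [0.5015 0.0244 0.0833] loc [-45.    0.1] delta cm [ 0.01 -0.07  0.  ] yaw z-axis deg 9.33 F [-0.3  1.2 -0.6] grip -0.004 t 4.05
```

Run:
```python
from h import *
s=readout.state()
f=wristcam(grab("wrist"),s);cv2.imwrite("pics/w3.png",f["image"][:,:,::-1])
print(proj(f,[[*w(-45,0),.106],[*w(-45,0),.064],s["tool_pos"]]), np.array(s["tool_pos"]))
g=grab("side");cv2.imwrite("pics/s3.png",cv2.resize(g["image"][180:300,200:400,::-1],None,fx=4,fy=4))
print(proj(g,[[*w(-45,0),.106],s["tool_pos"]]))
```

```text
[[324.70626409 307.86004144]
 [324.04141055 270.55712785]
 [324.20728251 285.50633156]] [0.50153354 0.024377   0.08329231]
[[295.13969163 240.94702201]
 [295.49419782 247.91935674]]
```

View pics/w3.png

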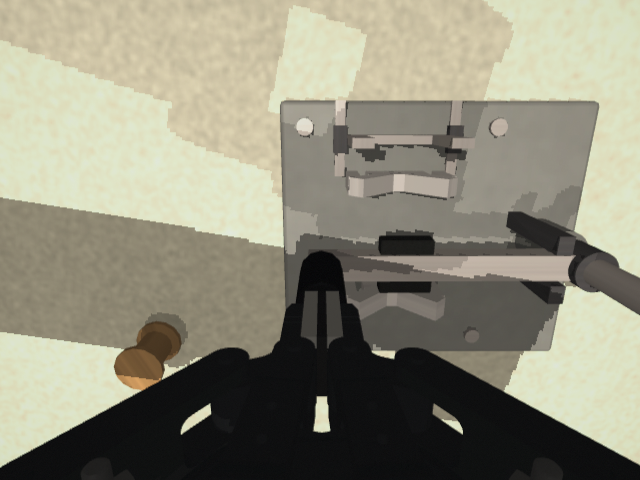

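View pics/s3.png

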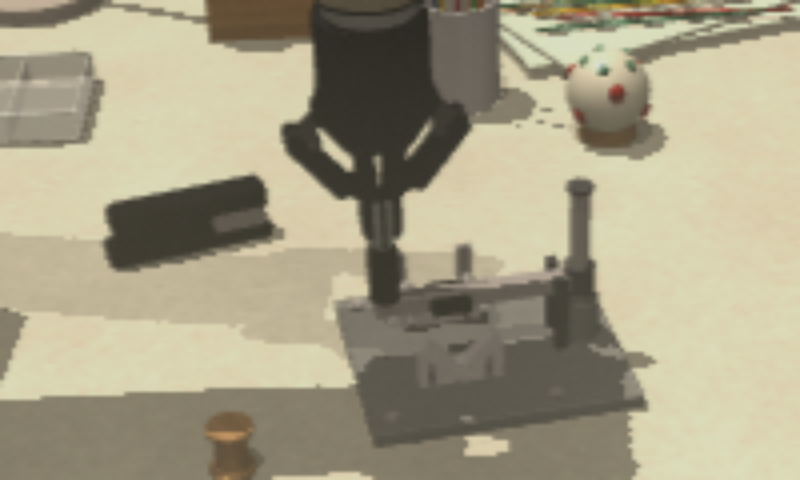

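Run:
```python
from h import *
s=readout.state()
f=wristcam(grab("wrist"),s)
R=toolR(s)
for q in [(-11,11,0),(-11,-8,0),(11,11,0),(-11,-30,0),(0,11,0)]:
    print(q,proj(f,s["tool_pos"]+R@np.array(q)/1e3).round(1))
im=f["image"][:,:,::-1];cv2.imwrite("pics/w3z.png",cv2.resize(im[230:400,250:400],None,fx=4,fy=3.5))
g=grab("side");im=g["image"][:,:,::-1];cv2.imwrite("pics/s3z.png",cv2.resize(im[215:265,275:355],None,fx=10,fy=10))
```

```text
(-11, 11, 0) [[324.1 255.9]]
(-11, -8, 0) [[324.4 270.1]]
(11, 11, 0) [[324.  296.6]]
(-11, -30, 0) [[324.8 290.9]]
(0, 11, 0) [[324.1 276.5]]
```

View pics/w3z.png

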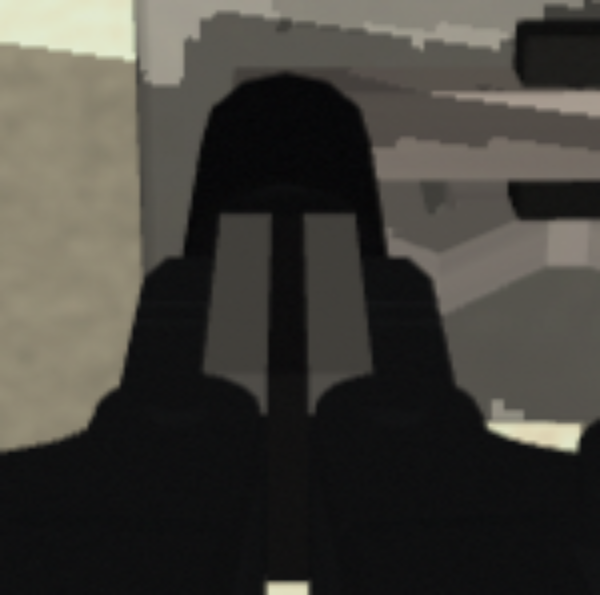

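View pics/s3z.png

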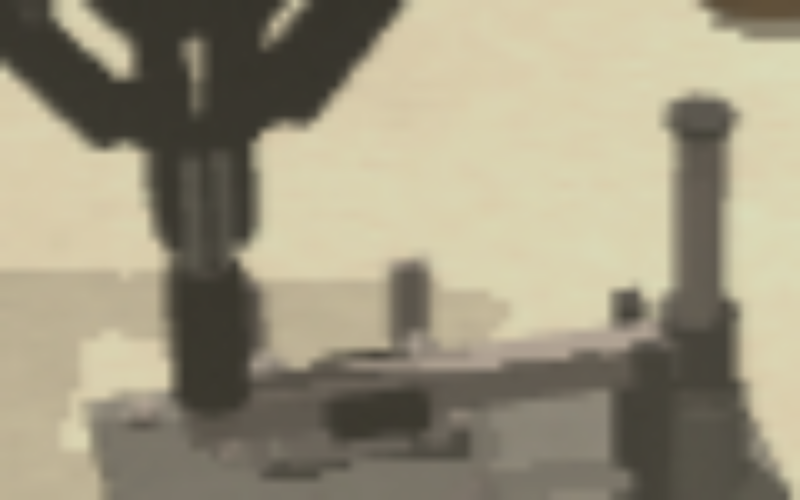

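Run:
```python
from plant import manip,readout
print([(k,getattr(manip,k)) for k in dir(manip) if not k.startswith('__')])
```

```text
[('IKError', <class 'plant.IKError'>), ('finger_overhang', 0.011)]
```

The fingertips look about 25–30 mm farther back than the stated 11 mm overhang. The side and wrist views agree on this. I'll check it by touching the knob's top, which is at z = 106.

Emit:
play_rows(
  slide=[
    [0,0.1,0],
    [0,0.1,0],
    [0,0,0],
  ],
  yaw=[0,0,0],
  grip=[1,1,1],
)

```text
time: 4.55
tool_pos: [0.5014, 0.0244, 0.081]
tool_rot: [-0.539, 0.539, -0.458, 0.458]
contact_force: [-0.0, -0.4, -0.0]
gripper_width: 0.003
```

Emit:
play_rows(
  slide=[
    [0,0.1,0],
    [0,0.1,0],
    [0,0,0],
  ],
  yaw=[0,0,0],
  grip=[1,1,1],
)

```text
time: 4.85
tool_pos: [0.5015, 0.0244, 0.0792]
tool_rot: [-0.539, 0.539, -0.458, 0.458]
contact_force: [0.5, 0.5, -0.5]
gripper_width: -0.001
```

Emit:
play_rows(
  slide=[
    [0,0.15,0],
    [0,0.15,0],
    [0,0,0],
  ],
  yaw=[0,0,0],
  grip=[1,1,1],
)

```text
time: 5.15
tool_pos: [0.5012, 0.0242, 0.0769]
tool_rot: [-0.539, 0.539, -0.458, 0.457]
contact_force: [-5.7, -0.3, 6.0]
gripper_width: -0.002
```

Emit:
play_rows(
  slide=[
    [0,0.15,0],
    [0,0.15,0],
    [0,0,0],
  ],
  yaw=[0,0,0],
  grip=[1,1,1],
)

```text
time: 5.45
tool_pos: [0.5008, 0.024, 0.0748]
tool_rot: [-0.538, 0.54, -0.458, 0.457]
contact_force: [-10.0, -2.2, 13.3]
gripper_width: 0.001
```

Touch came at tool z of about 0.078, so the closed fingertips are really about 28 mm *behind* the reported TCP. I'll use tips at tool z + 0.028 and grasp point at tool z + 0.047.

Emit:
play_rows(
  slide=[
    [0,-1,0],
    [0,-1,0],
    [0,-1.5,0],
    [0,0,0],
    [0,0,0],
    [0,0,0],
    [0,0,0],
  ],
  yaw=[0,0,0,0,0,0,0],
  grip=[1,1,0.5,-0.1,-0.1,-0.1,-0.1],
)

```text
time: 6.15
tool_pos: [0.501, 0.0244, 0.1075]
tool_rot: [-0.539, 0.539, -0.458, 0.457]
contact_force: [-0.3, -0.2, 0.0]
gripper_width: 0.55
```

Run:
```python
from h import *
delta([*w(-45,0),.042])
s=readout.state()
f=wristcam(grab("wrist"),s);cv2.imwrite("pics/w4.png",f["image"][:,:,::-1])
```

```text
tool [0.501  0.0244 0.1075] loc [-45.6   0.2] delta cm [0.02 6.55 0.07] yaw z-axis deg 9.33 F [-0.3 -0.2  0. ] grip 0.55 t 6.15
```

View pics/w4.png

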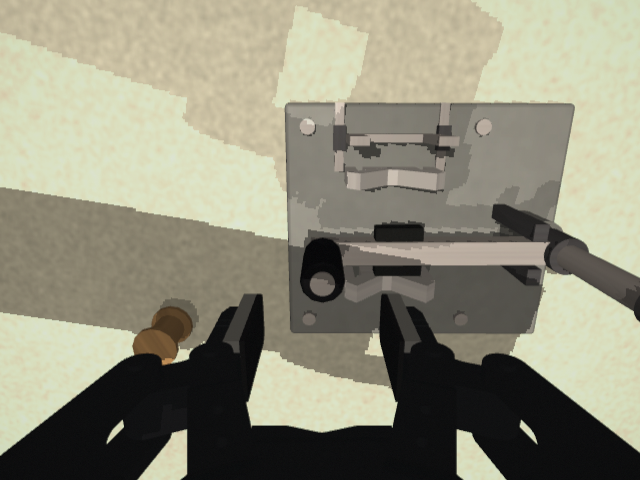

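Emit:
play_rows(
  slide=[
    [0,1.5,0],
    [0,1.5,0],
    [0,1.5,0],
    [0,1,0],
    [0,1,0],
    [0,0,0],
    [0,0,0],
  ],
  yaw=[0,0,0,0,0,0,0],
  grip=[-0.1,-0.1,-0.1,-0.1,-0.1,-0.1,-0.1],
)

```text
time: 6.9
tool_pos: [0.5016, 0.0243, 0.0432]
tool_rot: [-0.539, 0.539, -0.458, 0.458]
contact_force: [0.2, 0.3, -0.2]
gripper_width: 0.552
```

Emit:
play_rows(
  slide=[
    [0,0,0],
    [0,0,0],
    [0,0,0],
    [0,0,0],
    [0,0,0],
    [0,0,0],
  ],
  yaw=[0,0,0,0,0,0],
  grip=[0.2,0.5,1,1,1,1],
)

```text
time: 7.5
tool_pos: [0.5012, 0.0242, 0.0439]
tool_rot: [-0.539, 0.539, -0.458, 0.458]
contact_force: [-4.8, -1.5, 4.2]
gripper_width: 0.244
```

Run:
```python
from h import *
delta([*w(-45,0),.042])
s=readout.state()
f=wristcam(grab("wrist"),s);cv2.imwrite("pics/w5.png",f["image"][:,:,::-1])
```

```text
tool [0.5012 0.0242 0.0439] loc [-45.4  -0. ] delta cm [-0.    0.19  0.04] yaw z-axis deg 9.34 F [-4.8 -1.5  4.2] grip 0.244 t 7.5
```

View pics/w5.png

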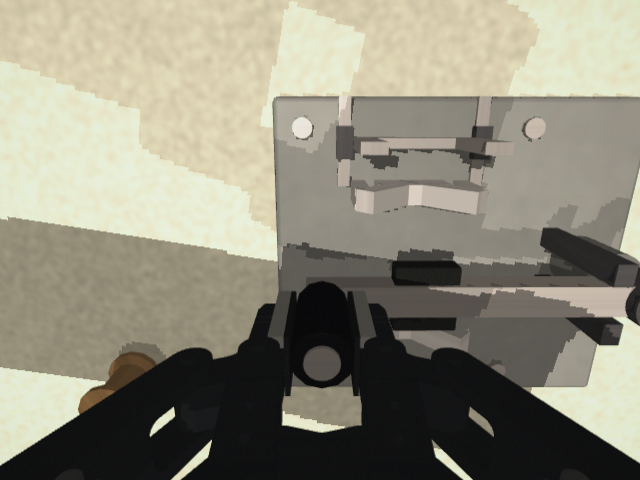

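Emit:
play_rows(
  slide=[
    [0,-0.3,0],
    [0,-0.5,0],
    [0,-0.5,0],
    [0,-0.5,0],
    [0,-0.5,0],
    [0,-0.5,0],
    [0,0,0],
  ],
  yaw=[0,0,0,0,0,0,0],
  grip=[1,1,1,1,1,1,1],
)

```text
time: 8.25
tool_pos: [0.5015, 0.0246, 0.0709]
tool_rot: [0.539, -0.539, 0.458, -0.458]
contact_force: [6.1, 1.5, -10.1]
gripper_width: 0.243
```

Run:
```python
from h import *
delta([*w(-45,0),.07])
s=readout.state()
f=wristcam(grab("wrist"),s);cv2.imwrite("pics/w6.png",f["image"][:,:,::-1])
# arc plan, in tool axes (tool z=stand +x, tool x = stand -y)
import math
prev=0
for th in [.07,.14]+[.14+.09*i for i in range(1,15)]:
    a,b=prev,th
    dx=-140*(math.cos(b)-math.cos(a)); dy=-140*(math.sin(b)-math.sin(a))
    print(round(th,2),"slide",[round(-dy/10,2),0,round(dx/10,2)]); prev=th
```

```text
tool [0.5015 0.0246 0.0709] loc [-45.1   0.3] delta cm [0.03 0.09 0.01] yaw z-axis deg 9.33 F [  6.1   1.5 -10.1] grip 0.243 t 8.25
0.07 slide [0.98, 0, 0.03]
0.14 slide [0.97, 0, 0.1]
0.23 slide [1.24, 0, 0.23]
0.32 slide [1.21, 0, 0.34]
0.41 slide [1.18, 0, 0.45]
0.5 slide [1.13, 0, 0.55]
0.59 slide [1.08, 0, 0.65]
0.68 slide [1.01, 0, 0.75]
0.77 slide [0.94, 0, 0.84]
0.86 slide [0.86, 0, 0.92]
0.95 slide [0.78, 0, 0.99]
1.04 slide [0.69, 0, 1.06]
1.13 slide [0.59, 0, 1.11]
1.22 slide [0.49, 0, 1.16]
1.31 slide [0.38, 0, 1.2]
1.4 slide [0.27, 0, 1.23]
```

View pics/w6.png

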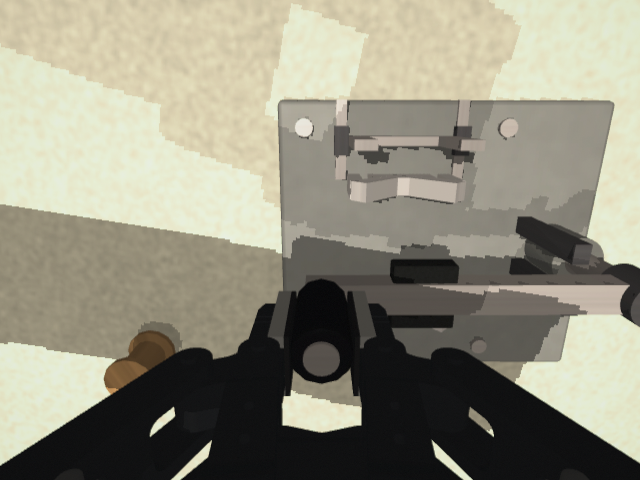

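Emit:
play_rows(
  slide=[
    [0.98,0,0.03],
    [0.97,0,0.1],
    [1.24,0,0.23],
    [1.21,0,0.34],
    [1.18,0,0.45],
    [1.13,0,0.55],
    [1.08,0,0.65],
    [1.01,0,0.75],
    [0.94,0,0.84],
    [0.86,0,0.92],
    [0.78,0,0.99],
    [0.69,0,1.06],
  ],
  yaw=[0,0,0,0,0,0,0,0,0,0,0,0],
  grip=[1,1,1,1,1,1,1,1,1,1,1,1],
)

```text
time: 9.5
tool_pos: [0.5887, -0.0827, 0.0696]
tool_rot: [-0.539, 0.539, -0.459, 0.456]
contact_force: [1.8, 4.8, -10.2]
gripper_width: 0.238
```

Emit:
play_rows(
  slide=[
    [0.59,0,1.11],
    [0.49,0,1.16],
    [0.38,0,1.2],
    [0,0,0],
  ],
  yaw=[0,0,0,0],
  grip=[1,1,1,1],
)

```text
time: 9.9
tool_pos: [0.6262, -0.0916, 0.0698]
tool_rot: [-0.539, 0.539, -0.459, 0.457]
contact_force: [-0.5, 5.0, -10.1]
gripper_width: 0.242
```

Run:
```python
from h import *
import math
delta([*w(95-140*math.cos(1.31),-140*math.sin(1.31)),.044])
s=readout.state()
f=wristcam(grab("wrist"),s);cv2.imwrite("pics/w7.png",f["image"][:,:,::-1])
```

```text
tool [ 0.6262 -0.0916  0.0698] loc [  59.2 -134.5] delta cm [ 0.08  2.58 -0.02] yaw z-axis deg 9.35 F [ -0.5   5.  -10.1] grip 0.242 t 9.9
```

View pics/w7.png

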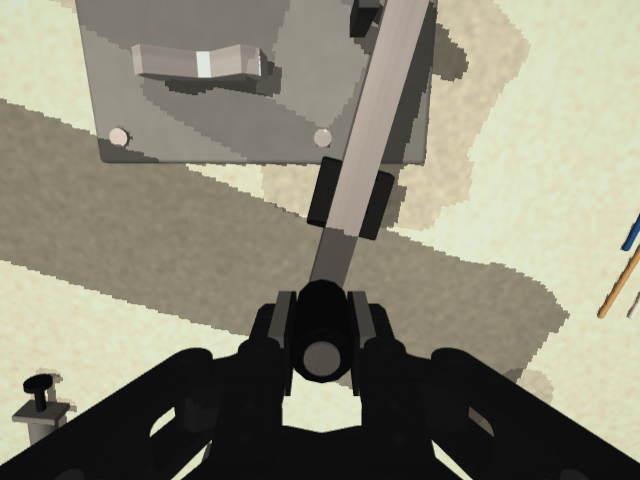

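Emit:
play_rows(
  slide=[
    [0,0.3,0],
    [0,0.3,0],
    [0,0.3,0],
    [0,0.3,0],
    [0,0.3,0],
    [0,0.3,0],
    [0,0.3,0],
    [0,0.3,0],
    [0,0.2,0],
    [0,0.1,0],
    [0,0,0],
  ],
  yaw=[0,0,0,0,0,0,0,0,0,0,0],
  grip=[1,1,1,1,1,1,1,1,1,1,1],
)

```text
time: 11.05
tool_pos: [0.6266, -0.0921, 0.0452]
tool_rot: [0.539, -0.539, 0.457, -0.458]
contact_force: [0.4, 4.2, -3.0]
gripper_width: 0.24
```

Emit:
play_rows(
  slide=[
    [0,0.1,0],
    [0,0,0],
  ],
  yaw=[0,0],
  grip=[1,1],
)

```text
time: 11.25
tool_pos: [0.6269, -0.0923, 0.0447]
tool_rot: [0.54, -0.538, 0.457, -0.458]
contact_force: [-0.3, 5.0, -2.1]
gripper_width: 0.246
```

Emit:
play_rows(
  slide=[
    [0,0,0],
    [0,0,0],
    [0,0,0],
    [0,0,0],
    [0,0,0],
    [0,-1,0],
    [0,-2,0],
    [0,-2,0],
    [0,-2,0],
    [0,0,0],
  ],
  yaw=[0,0,0,0,0,0,0,0,0,0],
  grip=[0.2,-0.1,-0.2,-0.2,-0.2,-0.2,-0.2,-0.2,-0.2,-0.2],
)

```text
time: 12.25
tool_pos: [0.6286, -0.093, 0.1181]
tool_rot: [0.54, -0.538, 0.455, -0.46]
contact_force: [-0.2, -0.1, 1.5]
gripper_width: 0.603
```

Run:
```python
from h import *
delta([.595,-.32,.10])
s=readout.state()
f=wristcam(grab("wrist"),s);cv2.imwrite("pics/w8.png",f["image"][:,:,::-1])
g=grab("top");im=g["image"][:,:,::-1];cv2.imwrite("pics/t8.png",im[150:350,240:540])
```

```text
tool [ 0.6286 -0.093   0.1181] loc [  61.3 -136.3] delta cm [21.85  1.83 -7.01] yaw z-axis deg 9.34 F [-0.2 -0.1  1.5] grip 0.603 t 12.25
```

View pics/w8.png

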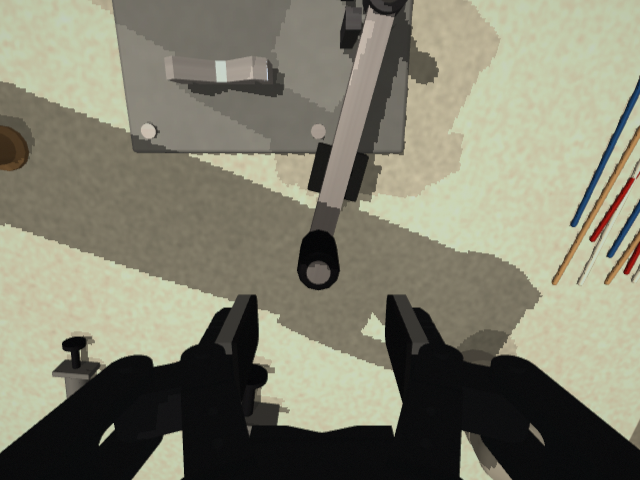

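View pics/t8.png

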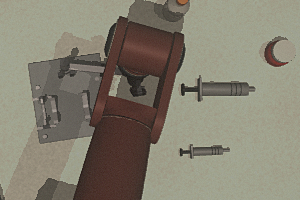

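Run:
```python
import cv2
im=cv2.imread("pics/top0.png");cv2.imwrite("pics/z3.png",cv2.resize(im[240:285,265:315],None,fx=14,fy=12,interpolation=cv2.INTER_CUBIC))
im=cv2.imread("pics/w6.png");cv2.imwrite("pics/z4.png",cv2.resize(im[90:220,310:500],None,fx=4,fy=4,interpolation=cv2.INTER_CUBIC))
```

View pics/z3.png

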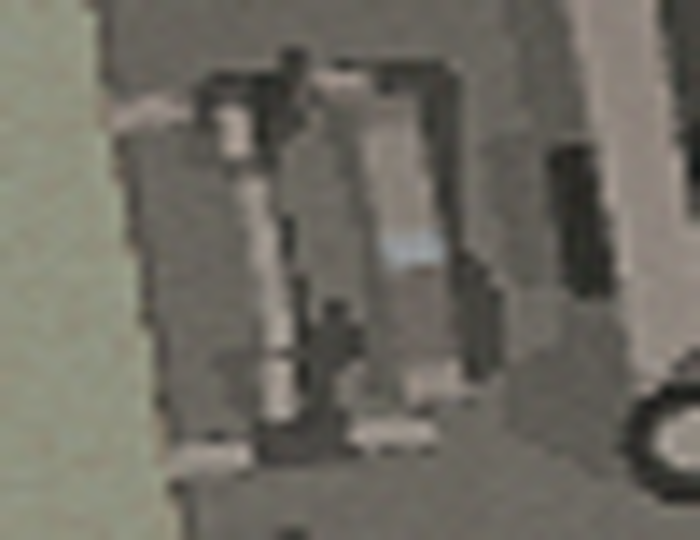

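View pics/z4.png

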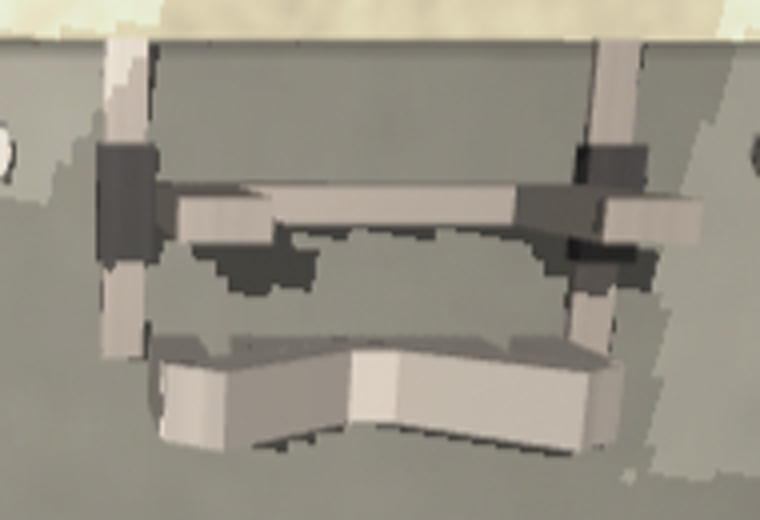

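Run:
```python
from h import *
f=grab("wrist")
s=dict(tool_pos=np.array([.5015,.0246,.0709]),tool_rot=[.539,-.539,.458,-.458])
g=wristcam(f,s)
c=lambda p:uz(p,(310,90),4)
for n,p,z in [("L rear",(222,197),.058),("L front",(225,243),.058),("R rear",(655,197),.058),("R front",(650,243),.058),("L outer",(178,220),.058),("R outer",(703,220),.058),("saddle rear L",(190,365),.048),("saddle front L",(190,447),.048)]:
    print(n,loc(onplane(g,[c(p)],z)[0]).round(1))
t=grab("top")
for n,p,z in [("up1 L",(218,130),.058),("up1 R",(252,130),.058),("up2 L",(262,385),.058),("up2 R",(295,385),.058),("sad L",(372,150),.048),("sad R",(428,150),.048)]:
    q=(np.array(p)+.5)/[14,12]-.5+[265,240]
    print(n,loc(onplane(t,[q],z)[0]).round(1))
```

```text
L rear [-26.4  67.1]
L front [-25.9  62. ]
R rear [22.9 67.1]
R front [22.9 62. ]
L outer [-31.4  64.6]
R outer [28.7 64.6]
saddle rear L [-28.6  46.5]
saddle front L [-28.4  36.2]
up1 L [25.5 67.2]
up1 R [24.7 61.7]
up2 L [-23.   67.2]
up2 R [-23.8  61.9]
sad L [18.7 43.4]
sad R [17.3 34.5]
```

Emit:
play_rows(
  slide=[
    [3,0,-1],
    [4,0,-1.2],
    [4,0,-1.2],
    [4,0,-1.2],
    [4,0,-1.2],
    [3.4,0,-1.2],
    [0,0,0],
    [0,0,0],
  ],
  yaw=[0,0,0,0,0,4.6,4.7,0],
  grip=[-0.2,-0.2,-0.2,-0.2,-0.2,-0.2,-0.2,-0.2],
)

```text
time: 13.25
tool_pos: [0.5919, -0.3253, 0.1113]
tool_rot: [0.5, -0.5, 0.501, -0.499]
contact_force: [-0.3, 0.6, 0.8]
gripper_width: 0.598
```

Run:
```python
from h import *
delta([.595,-.3335,.10])
s=readout.state()
f=wristcam(grab("wrist"),s);cv2.imwrite("pics/w9.png",f["image"][:,:,::-1])
print(proj(f,[[.595,-.3255,.015],[.595,-.2655,.015]]))
```

```text
tool [ 0.5919 -0.3253  0.1113] loc [ -12.6 -359.7] delta cm [0.82 1.13 0.31] yaw z-axis deg -0.07 F [-0.3  0.6  0.8] grip 0.598 t 13.25
[[327.9139554  230.48362543]
 [328.25556989 143.94242281]]
```

View pics/w9.png

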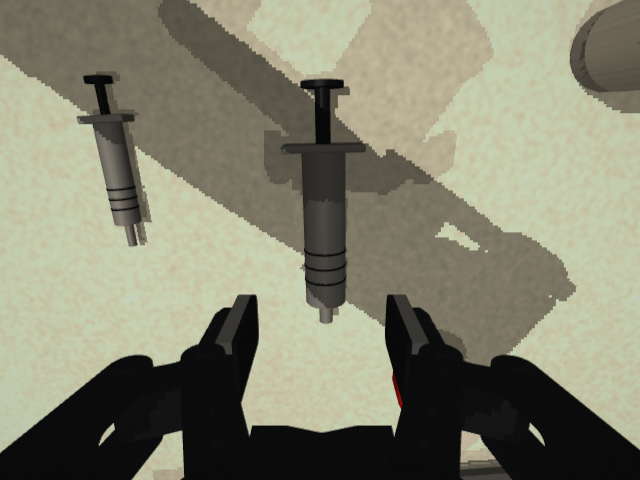

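Run:
```python
from h import *
s=readout.state()
f=wristcam(grab("wrist"),s)
im=f["image"]; hsv=cv2.cvtColor(im,cv2.COLOR_RGB2HSV)
z=cv2.imread("pics/w9.png")[60:340,260:390];cv2.imwrite("pics/z9.png",cv2.resize(z,None,fx=2.1,fy=2.1,interpolation=cv2.INTER_CUBIC))
for n,p in [("plunger",(322,84)),("flange",(323,149)),("b160",(324,165)),("b290",(326,292)),("barrelend",(326,304)),("noz",(326,322))]:
    print(n,onplane(f,[p],.015)[0].round(4), onplane(f,[p],.03)[0].round(4))
```

```text
plunger [ 0.5909 -0.2274  0.015 ] [ 0.5909 -0.2286  0.03  ]
flange [ 0.5917 -0.268   0.015 ] [ 0.5917 -0.267   0.03  ]
b160 [ 0.5924 -0.2786  0.015 ] [ 0.5923 -0.277   0.03  ]
b290 [ 0.5942 -0.3726  0.015 ] [ 0.5941 -0.3657  0.03  ]
barrelend [ 0.5943 -0.3825  0.015 ] [ 0.5941 -0.375   0.03  ]
noz [ 0.5944 -0.3977  0.015 ] [ 0.5942 -0.3894  0.03  ]
```

View pics/z9.png

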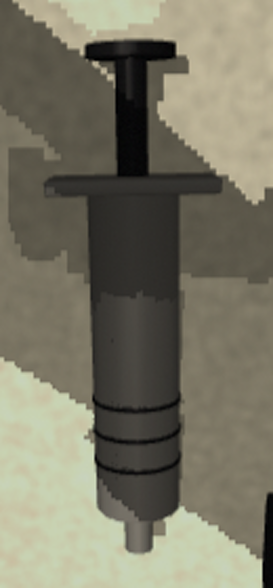

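Emit:
play_rows(
  slide=[
    [0.87,2,0.16],
    [0,3,0],
    [0,3,0],
    [0,2.5,0],
    [0,1.5,0],
    [0,1,0],
    [0,0,0],
    [0,0,0],
  ],
  yaw=[-1.2,0,0,0,0,0,0,0],
  grip=[-0.2,-0.2,-0.2,-0.2,-0.2,-0.2,-0.2,-0.2],
)

```text
time: 14.15
tool_pos: [0.5956, -0.3337, -0.0155]
tool_rot: [0.506, -0.505, 0.494, -0.495]
contact_force: [-0.3, -0.3, 0.6]
gripper_width: 0.599
```

Run:
```python
from h import *
delta([.5935,-.334,-.025])
s=readout.state()
f=wristcam(grab("wrist"),s);cv2.imwrite("pics/w10.png",f["image"][:,:,::-1])
g=grab("side");cv2.imwrite("pics/s10.png",cv2.resize(g["image"][290:400,280:420,::-1],None,fx=5,fy=5))
```

```text
tool [ 0.5956 -0.3337 -0.0155] loc [ -10.3 -368.5] delta cm [ 0.02  0.95 -0.21] yaw z-axis deg 1.27 F [-0.3 -0.3  0.6] grip 0.599 t 14.15
```

View pics/w10.png

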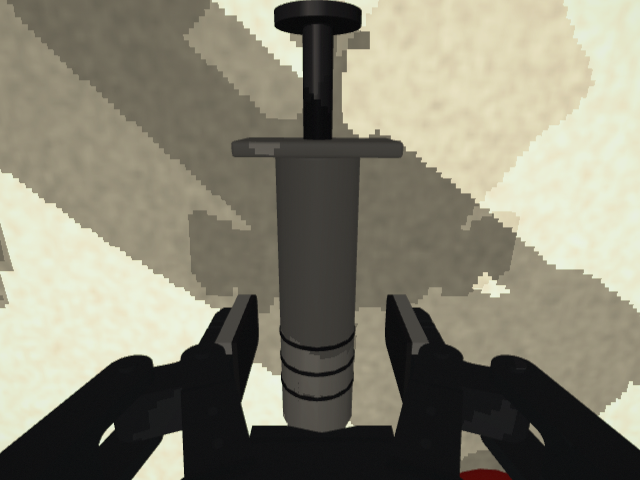

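View pics/s10.png

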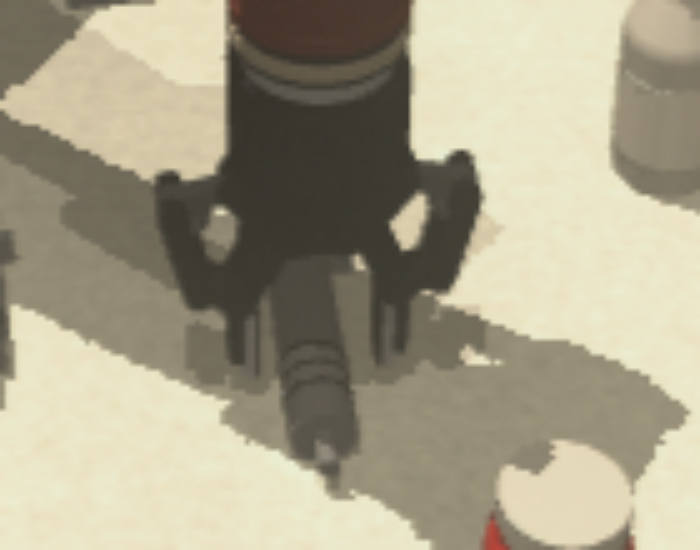

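Emit:
play_rows(
  slide=[
    [0,0.4,-0.2],
    [0,0.4,0],
    [0,0.1,0],
    [0,0,0],
  ],
  yaw=[0,0,0,0],
  grip=[-0.2,-0.2,-0.2,-0.2],
)

```text
time: 14.65
tool_pos: [0.5924, -0.3333, -0.0262]
tool_rot: [-0.505, 0.505, -0.495, 0.494]
contact_force: [1.2, 0.8, -0.3]
gripper_width: 0.606
```

Emit:
play_rows(
  slide=[
    [0,0,0],
    [0,0,0],
    [0,0,0],
    [0,0,0],
    [0,0,0],
    [0,0,0],
  ],
  yaw=[0,0,0,0,0,0],
  grip=[0,0.2,0.4,1,1,1],
)

```text
time: 15.25
tool_pos: [0.5932, -0.3337, -0.0252]
tool_rot: [0.505, -0.505, 0.494, -0.495]
contact_force: [-0.6, 0.4, 1.8]
gripper_width: 0.327
```

Emit:
play_rows(
  slide=[
    [0,-0.5,0],
    [0,-1,0],
    [0,-2,0],
    [0,-3,0],
    [0,0,0],
  ],
  yaw=[0,0,0,0,0],
  grip=[1,1,1,1,1],
)

```text
time: 15.75
tool_pos: [0.5958, -0.3355, 0.0452]
tool_rot: [0.506, -0.505, 0.491, -0.498]
contact_force: [1.5, -0.5, 0.5]
gripper_width: 0.331
```

Run:
```python
from h import *
delta([.5935,-.334,-.025])
s=readout.state()
f=wristcam(grab("wrist"),s);cv2.imwrite("pics/w11.png",f["image"][:,:,::-1])
```

```text
tool [ 0.5958 -0.3355  0.0452] loc [ -10.3 -370.3] delta cm [-0.2   7.02 -0.28] yaw z-axis deg 1.24 F [ 1.5 -0.5  0.5] grip 0.331 t 15.75
```

View pics/w11.png

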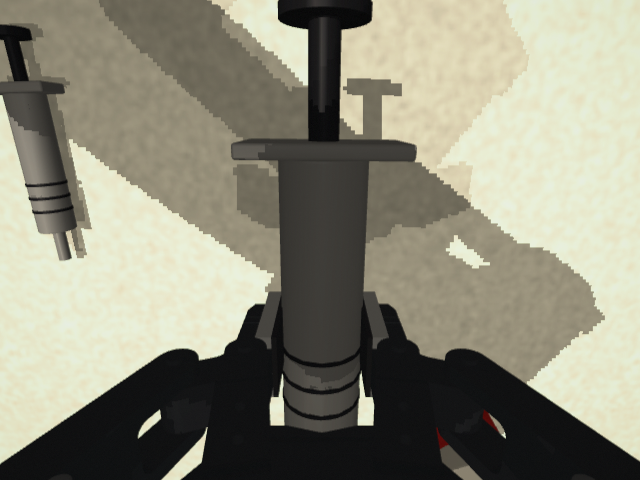

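Emit:
play_rows(
  slide=[
    [0,-2,0],
    [0,-3,0],
    [0,-2.5,0],
    [0,0,0],
  ],
  yaw=[0,-4,-4.1,0],
  grip=[1,1,1,1],
)

```text
time: 16.2
tool_pos: [0.5946, -0.3347, 0.1179]
tool_rot: [0.539, -0.539, 0.455, -0.46]
contact_force: [-0.2, -0.4, -0.5]
gripper_width: 0.33
```

Run:
```python
from h import *
delta([*w(0,11),.12])
```

```text
tool [ 0.5946 -0.3347  0.1179] loc [ -11.4 -369.3] delta cm [-38.03  -0.37   1.14] yaw z-axis deg 9.33 F [-0.2 -0.4 -0.5] grip 0.33 t 16.2
```

Emit:
play_rows(
  slide=[
    [-2,0,0],
    [-4,0,0.1],
    [-4.5,0,0.1],
    [-4.5,0,0.2],
    [-4.5,0,0.2],
    [-4.5,0,0.2],
    [-4.5,0,0.2],
    [-4.5,0,0.1],
    [-3,0,0],
    [-2,0,0],
    [0,0,0],
    [0,0,0],
  ],
  yaw=[0,0,0,0,0,0,0,0,0,0,0,0],
  grip=[1,1,1,1,1,1,1,1,1,1,1,1],
)

```text
time: 17.4
tool_pos: [0.5409, 0.0433, 0.1123]
tool_rot: [-0.538, 0.54, -0.458, 0.457]
contact_force: [0.1, -0.0, -0.0]
gripper_width: 0.328
```

Run:
```python
from h import *
delta([*w(0,11),.05])
s=readout.state()
f=wristcam(grab("wrist"),s);cv2.imwrite("pics/w12.png",f["image"][:,:,::-1])
R=toolR(s);print(R.round(4))
g=grab("side");cv2.imwrite("pics/s12.png",cv2.resize(g["image"][180:300,250:400,::-1],None,fx=5,fy=5))
```

```text
tool [0.5409 0.0433 0.1123] loc [-3.1 12.4] delta cm [0.14 6.23 0.33] yaw z-axis deg 9.33 F [ 0.1 -0.  -0. ] grip 0.328 t 17.4
[[ 1.622e-01 -2.800e-03  9.868e-01]
 [-9.868e-01 -4.000e-04  1.622e-01]
 [-0.000e+00 -1.000e+00 -2.900e-03]]
```

View pics/w12.png

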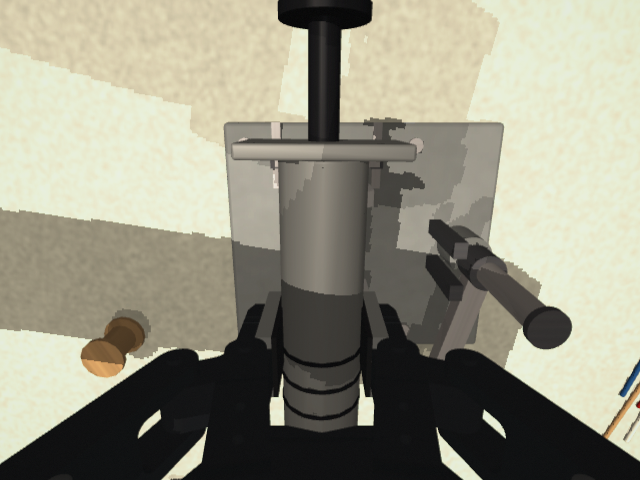

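View pics/s12.png

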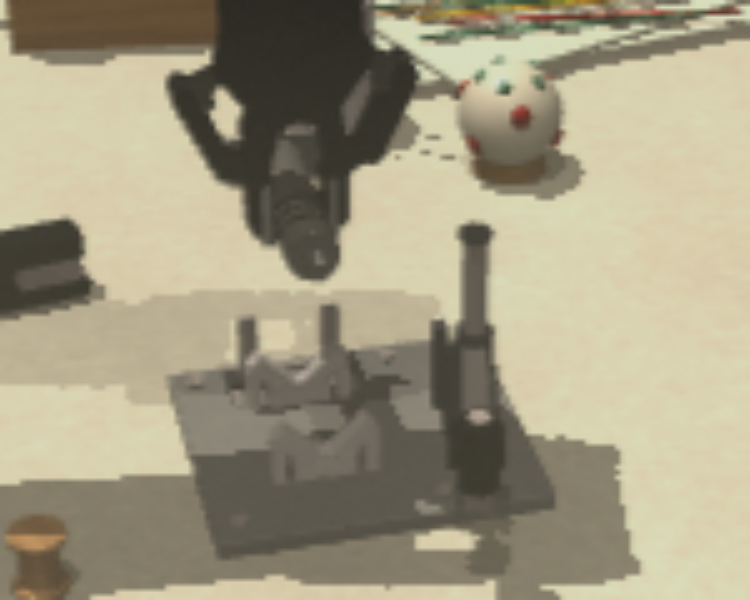

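Run:
```python
from h import *
f=grab("wrist");M=np.array(f["mount"])
def pt(q):
    c=np.linalg.inv(M)@np.r_[np.array(q)/1e3,1];p=f["mtx"]@c[:3];return (p[:2]/p[2]).round(1)
for q in [(-62.7,-55,0),(-67.7,-55,0),(-62.7,-55,27),(-67.7,-55,-27),(-67.7,-25,27),(-62.7,-40,0)]: print(q,pt(q))
z=cv2.imread("pics/w12.png")[120:180,220:430];cv2.imwrite("pics/z12.png",cv2.resize(z,None,fx=3.8,fy=3.8))
```

```text
(-62.7, -55, 0) [326.  164.2]
(-67.7, -55, 0) [326.1 146.5]
(-62.7, -55, 27) [418.9 164.2]
(-67.7, -55, -27) [232.  146.5]
(-67.7, -25, 27) [399.9 141.2]
(-62.7, -40, 0) [325.5 159.2]
```

View pics/z12.png

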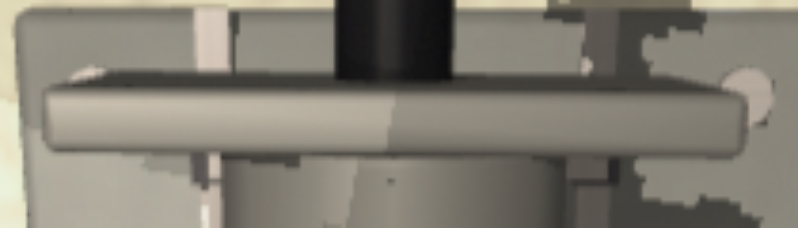

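Emit:
play_rows(
  slide=[
    [0.14,1,0.33],
    [0,2,0],
    [0,2,0],
    [0,2,0],
    [0,1.5,0],
    [0,0.5,0],
    [0,0,0],
  ],
  yaw=[0,0,0,0,0,0,0],
  grip=[1,1,1,1,1,1,1],
)

```text
time: 18.25
tool_pos: [0.5449, 0.0422, 0.0233]
tool_rot: [-0.538, 0.539, -0.458, 0.457]
contact_force: [0.4, 0.2, -1.5]
gripper_width: 0.33
```

Run:
```python
from h import *
delta([*w(0,11),.006])
s=readout.state()
f=wristcam(grab("wrist"),s);cv2.imwrite("pics/w13.png",f["image"][:,:,::-1])
g=grab("side");cv2.imwrite("pics/s13.png",cv2.resize(g["image"][200:300,280:370,::-1],None,fx=6,fy=6))
```

```text
tool [0.5449 0.0422 0.0233] loc [ 0.7 10.6] delta cm [-0.04  1.73 -0.06] yaw z-axis deg 9.3 F [ 0.4  0.2 -1.5] grip 0.33 t 18.25
```

View pics/w13.png

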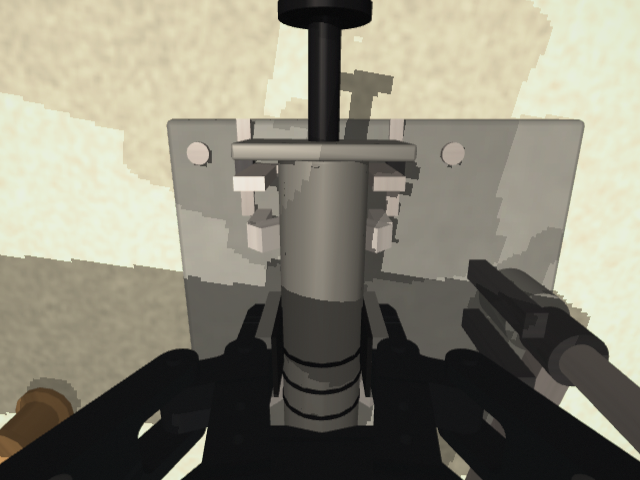

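View pics/s13.png

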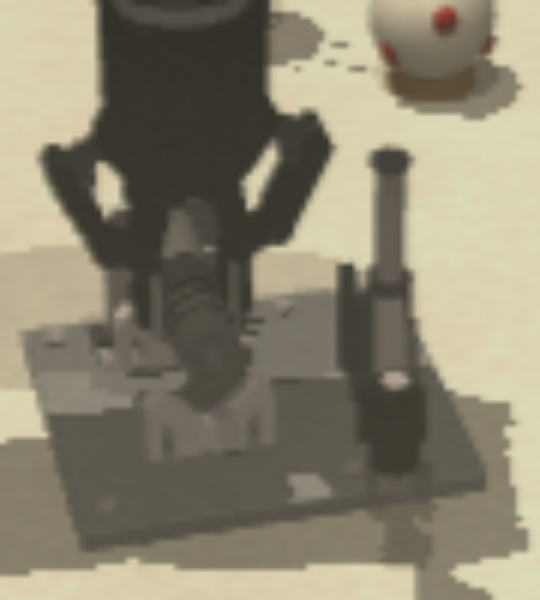

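Emit:
play_rows(
  slide=[
    [0,0.4,-0.06],
    [0,0.4,-0.06],
    [0,0.3,0],
    [0,0.2,0],
    [0,0,0],
  ],
  yaw=[0,0,0,0,0],
  grip=[1,1,1,1,1],
)

```text
time: 18.85
tool_pos: [0.5439, 0.0423, 0.0109]
tool_rot: [-0.539, 0.539, -0.458, 0.457]
contact_force: [0.5, 0.0, -1.1]
gripper_width: 0.33
```

Emit:
play_rows(
  slide=[
    [0,0.1,0],
    [0,0.1,0],
    [0,0,0],
  ],
  yaw=[0,0,0],
  grip=[1,1,1],
)

```text
time: 19.15
tool_pos: [0.5442, 0.0423, 0.0092]
tool_rot: [-0.539, 0.539, -0.458, 0.458]
contact_force: [1.4, 0.4, -1.4]
gripper_width: 0.33
```

Emit:
play_rows(
  slide=[
    [0,0.1,0],
    [0,0.05,0],
    [0,0,0],
  ],
  yaw=[0,0,0],
  grip=[1,1,1],
)

```text
time: 19.45
tool_pos: [0.5442, 0.0423, 0.0077]
tool_rot: [-0.539, 0.539, -0.458, 0.458]
contact_force: [-0.5, -0.9, -1.7]
gripper_width: 0.332
```

Emit:
play_rows(
  slide=[
    [0,0.1,0],
    [0,0,0],
  ],
  yaw=[0,0],
  grip=[1,1],
)

```text
time: 19.65
tool_pos: [0.5442, 0.0423, 0.0067]
tool_rot: [-0.539, 0.539, -0.458, 0.458]
contact_force: [-0.1, -0.2, -1.4]
gripper_width: 0.333
```

Emit:
play_rows(
  slide=[
    [0,0.1,0],
    [0,0,0],
  ],
  yaw=[0,0],
  grip=[1,1],
)

```text
time: 19.85
tool_pos: [0.5445, 0.0422, 0.0062]
tool_rot: [-0.539, 0.539, -0.458, 0.458]
contact_force: [-1.2, -1.0, 1.9]
gripper_width: 0.329
```

Emit:
play_rows(
  slide=[
    [0,0.1,0],
    [0,0,0],
  ],
  yaw=[0,0],
  grip=[1,1],
)

```text
time: 20.05
tool_pos: [0.5445, 0.0422, 0.0061]
tool_rot: [-0.539, 0.539, -0.458, 0.458]
contact_force: [-4.8, -0.9, 7.5]
gripper_width: 0.33
```

Emit:
play_rows(
  slide=[
    [0,-0.13,-0.05],
    [0.1,0,0],
    [0.1,0,0],
    [0.1,0,0],
    [0,0,0],
  ],
  yaw=[0,0,0,0,0],
  grip=[1,1,1,1,1],
)

```text
time: 20.55
tool_pos: [0.5444, 0.0391, 0.006]
tool_rot: [0.539, -0.539, 0.458, -0.458]
contact_force: [0.1, -0.2, -0.1]
gripper_width: 0.33
```

Emit:
play_rows(
  slide=[
    [0.1,0,0],
    [0,0,0],
  ],
  yaw=[0,0],
  grip=[1,1],
)

```text
time: 20.75
tool_pos: [0.5445, 0.0381, 0.006]
tool_rot: [-0.539, 0.539, -0.458, 0.458]
contact_force: [1.3, -0.0, -0.1]
gripper_width: 0.329
```

Emit:
play_rows(
  slide=[
    [0.05,0,0],
    [0.05,0,0],
    [0,0,0],
  ],
  yaw=[0,0,0],
  grip=[1,1,1],
)

```text
time: 21.05
tool_pos: [0.5446, 0.0372, 0.0061]
tool_rot: [-0.539, 0.539, -0.458, 0.458]
contact_force: [-0.3, 0.7, -1.2]
gripper_width: 0.331
```

Run:
```python
from h import *
delta([*w(0,3),.006])
g=grab("wrist");z=g["image"][100:260,200:440,::-1];cv2.imwrite("pics/z14.png",cv2.resize(z,None,fx=3.3,fy=3.3))
```

```text
tool [0.5446 0.0372 0.0061] loc [-0.5  5.7] delta cm [0.27 0.01 0.05] yaw z-axis deg 9.33 F [-0.3  0.7 -1.2] grip 0.331 t 21.05
```

View pics/z14.png

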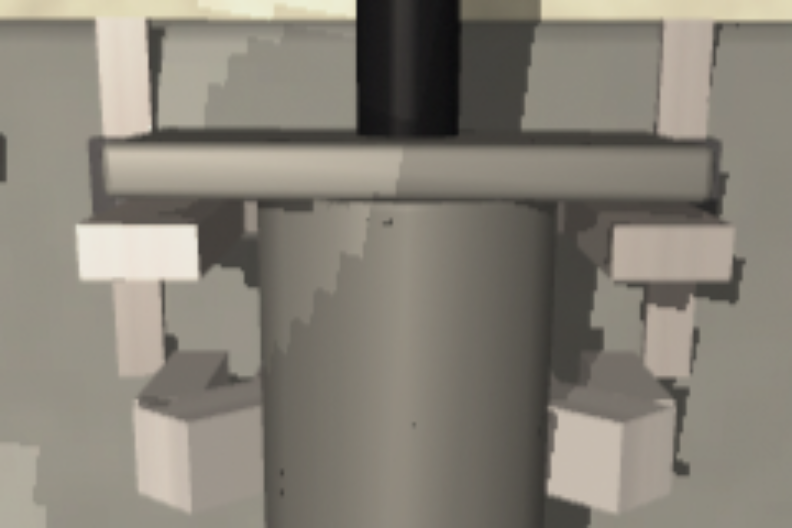

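Emit:
play_rows(
  slide=[
    [0.05,0,0],
    [0.05,0,0],
    [0,0,0],
  ],
  yaw=[0,0,0],
  grip=[1,1,1],
)

```text
time: 21.4
tool_pos: [0.5447, 0.0362, 0.0061]
tool_rot: [-0.539, 0.539, -0.458, 0.458]
contact_force: [0.1, 1.1, -0.0]
gripper_width: 0.332
```

Emit:
play_rows(
  slide=[
    [0.05,0,0],
    [0,0,0],
    [0,0,0],
  ],
  yaw=[0,0,0],
  grip=[1,1,1],
)

```text
time: 21.7
tool_pos: [0.5448, 0.0357, 0.0061]
tool_rot: [-0.539, 0.539, -0.458, 0.458]
contact_force: [0.1, 0.0, -0.6]
gripper_width: 0.327
```

Emit:
play_rows(
  slide=[
    [0.05,0,0],
    [0,0,0],
    [0,0,0],
  ],
  yaw=[0,0,0],
  grip=[1,1,1],
)

```text
time: 22.0
tool_pos: [0.5449, 0.0352, 0.0061]
tool_rot: [-0.539, 0.539, -0.458, 0.458]
contact_force: [0.1, 0.6, -0.3]
gripper_width: 0.332
```

Emit:
play_rows(
  slide=[
    [0.03,0,0],
    [0,0,0],
  ],
  yaw=[0,0],
  grip=[1,1],
)

```text
time: 22.2
tool_pos: [0.545, 0.035, 0.0061]
tool_rot: [-0.539, 0.539, -0.458, 0.458]
contact_force: [1.9, 0.5, -1.3]
gripper_width: 0.329
```

Emit:
play_rows(
  slide=[
    [0.03,0,0],
    [0,0,0],
  ],
  yaw=[0,0],
  grip=[1,1],
)

```text
time: 22.4
tool_pos: [0.545, 0.035, 0.0061]
tool_rot: [0.539, -0.539, 0.458, -0.458]
contact_force: [0.5, 1.8, -0.9]
gripper_width: 0.33
```

Emit:
play_rows(
  slide=[
    [0.03,0,0],
    [0,0,0],
  ],
  yaw=[0,0],
  grip=[1,1],
)

```text
time: 22.6
tool_pos: [0.545, 0.0349, 0.006]
tool_rot: [0.539, -0.539, 0.458, -0.457]
contact_force: [0.3, 4.5, -1.4]
gripper_width: 0.331
```

Run:
```python
from h import *
delta([*w(0,3),.006])
g=grab("wrist");z=g["image"][100:260,200:440,::-1];cv2.imwrite("pics/z15.png",cv2.resize(z,None,fx=3.3,fy=3.3))
```

```text
tool [0.545  0.0349 0.006 ] loc [-0.5  3.4] delta cm [0.04 0.   0.05] yaw z-axis deg 9.33 F [ 0.3  4.5 -1.4] grip 0.331 t 22.6
```

View pics/z15.png

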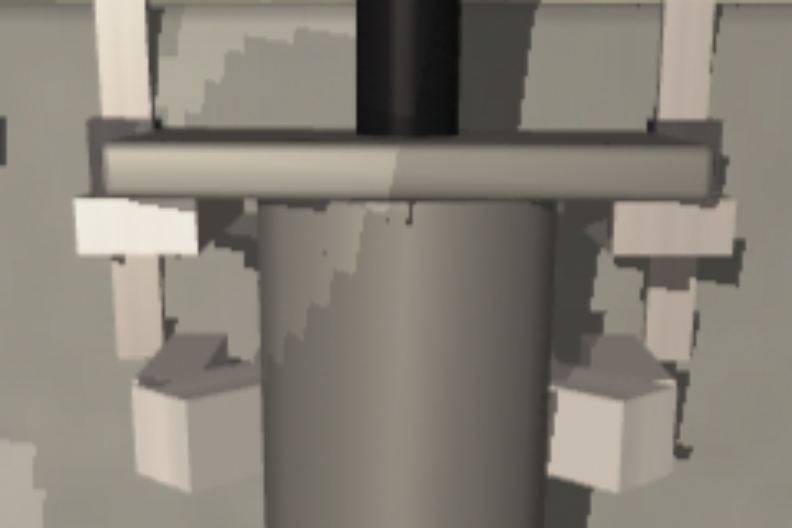

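Emit:
play_rows(
  slide=[
    [-0.03,0.04,0],
    [0,0,0],
  ],
  yaw=[0,0],
  grip=[1,1],
)

```text
time: 22.85
tool_pos: [0.5451, 0.0349, 0.0059]
tool_rot: [0.539, -0.539, 0.458, -0.458]
contact_force: [-1.0, 4.0, 1.8]
gripper_width: 0.325
```

Emit:
play_rows(
  slide=[
    [0,0,0],
    [0,0,0],
    [0,0,0],
    [0,0,0],
    [0,0,0],
    [0,0,0],
  ],
  yaw=[0,0,0,0,0,0],
  grip=[0.2,0.1,0,0,0,0],
)

```text
time: 23.45
tool_pos: [0.545, 0.0346, 0.0057]
tool_rot: [-0.539, 0.539, -0.458, 0.458]
contact_force: [-0.3, 0.3, -0.3]
gripper_width: 0.499
```

Run:
```python
from h import *
delta([*w(0,3),.006])
g=grab("wrist");cv2.imwrite("pics/w16.png",g["image"][:,:,::-1])
```

```text
tool [0.545  0.0346 0.0057] loc [-0.5  3.1] delta cm [ 0.01 -0.03  0.05] yaw z-axis deg 9.33 F [-0.3  0.3 -0.3] grip 0.499 t 23.45
```

View pics/w16.png

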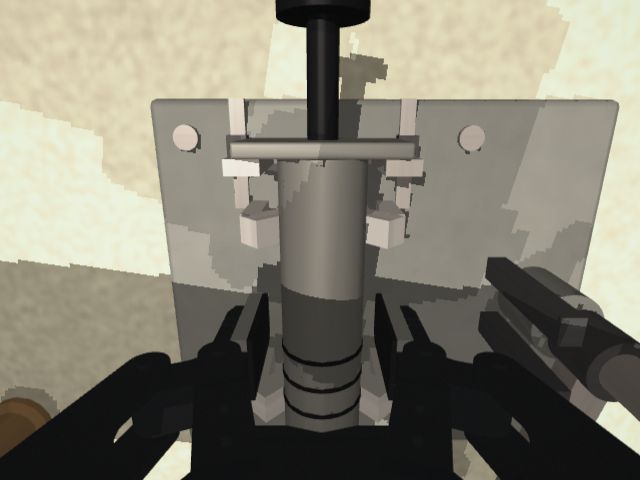

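Emit:
play_rows(
  slide=[
    [0,-1,0],
    [0,-2,0],
    [0,-3,0],
    [0,-3,0],
    [0,-2.3,0],
    [0,0,0],
  ],
  yaw=[0,0,0,0,0,0],
  grip=[0,0,0,0,0,0],
)

```text
time: 24.1
tool_pos: [0.5482, 0.0345, 0.1241]
tool_rot: [0.541, -0.537, 0.455, -0.46]
contact_force: [1.1, 0.6, 0.4]
gripper_width: 0.501
```

Emit:
play_rows(
  slide=[
    [2,0,0.7],
    [3,0,1.3],
    [3,0,1.3],
    [3,0,1.3],
    [2,0,1],
    [0.7,0,0.3],
    [0,0,0],
    [0,0,0],
  ],
  yaw=[0,0,0,0,0,0,0,0],
  grip=[0,0,0,0,0,0,0,0],
)

```text
time: 24.9
tool_pos: [0.6247, -0.09, 0.118]
tool_rot: [-0.539, 0.539, -0.458, 0.457]
contact_force: [-1.0, -0.4, 1.3]
gripper_width: 0.498
```

Run:
```python
from h import *
import math
delta([*w(95-140*math.cos(1.31),-140*math.sin(1.31)),.044])
s=readout.state()
g=wristcam(grab("wrist"),s);cv2.imwrite("pics/w17.png",g["image"][:,:,::-1])
print(proj(g,[[*w(95-140*math.cos(1.31),-140*math.sin(1.31)),.106]]))
```

```text
tool [ 0.6247 -0.09    0.118 ] loc [  57.9 -132.8] delta cm [0.26 7.4  0.11] yaw z-axis deg 9.35 F [-1.  -0.4  1.3] grip 0.498 t 24.9
[[326.03466229 280.37827888]]
```

View pics/w17.png

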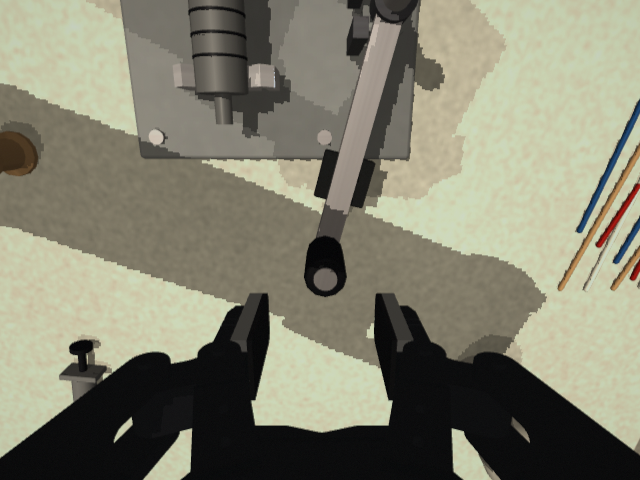

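Emit:
play_rows(
  slide=[
    [0.26,1.5,0.1],
    [0,1.9,0],
    [0,1.5,0],
    [0,1.5,0],
    [0,1,0],
    [0,0,0],
  ],
  yaw=[0,0,0,0,0,0],
  grip=[0,0,0,0,0,0],
)

```text
time: 25.55
tool_pos: [0.6253, -0.0928, 0.0422]
tool_rot: [-0.538, 0.54, -0.459, 0.456]
contact_force: [-1.0, -0.2, -0.3]
gripper_width: 0.5
```

Emit:
play_rows(
  slide=[
    [0,0,0],
    [0,0,0],
    [0,0,0],
    [0,0,0],
    [0,0,0],
  ],
  yaw=[0,0,0,0,0],
  grip=[0.2,0.5,1,1,1],
)

```text
time: 26.05
tool_pos: [0.6275, -0.0936, 0.0456]
tool_rot: [0.539, -0.539, 0.457, -0.458]
contact_force: [-0.5, -0.6, 1.8]
gripper_width: 0.242
```

Run:
```python
from h import *
import math
delta([*w(95-140*math.cos(1.31),-140*math.sin(1.31)),.044])
```

```text
tool [ 0.6275 -0.0936  0.0456] loc [  60.2 -136.8] delta cm [-0.15  0.16 -0.13] yaw z-axis deg 9.32 F [-0.5 -0.6  1.8] grip 0.242 t 26.05
```

Emit:
play_rows(
  slide=[
    [0,-0.3,0],
    [0,-0.5,0],
    [0,-0.6,0],
    [0,-0.6,0],
    [0,-0.6,0],
    [0,-0.4,0],
    [0,0,0],
  ],
  yaw=[0,0,0,0,0,0,0],
  grip=[1,1,1,1,1,1,1],
)

```text
time: 26.75
tool_pos: [0.6268, -0.0929, 0.0749]
tool_rot: [0.539, -0.539, 0.458, -0.457]
contact_force: [-0.1, 3.6, -9.8]
gripper_width: 0.246
```

Run:
```python
from h import *
import math
delta([*w(95-140*math.cos(1.31),-140*math.sin(1.31)),.077])
```

```text
tool [ 0.6268 -0.0929  0.0749] loc [  59.5 -136. ] delta cm [-0.07 -0.21 -0.06] yaw z-axis deg 9.34 F [-0.1  3.6 -9.8] grip 0.246 t 26.75
```

Emit:
play_rows(
  slide=[
    [-0.42,0,-1.2],
    [-0.5,0,-1.16],
    [-0.59,0,-1.11],
    [-0.69,0,-1.06],
    [-0.78,0,-0.99],
    [-0.86,0,-0.92],
    [-0.94,0,-0.84],
    [-1.01,0,-0.75],
    [-1.08,0,-0.65],
    [-1.13,0,-0.55],
    [-1.18,0,-0.45],
    [0,0,0],
  ],
  yaw=[0,0,0,0,0,0,0,0,0,0,0,0],
  grip=[1,1,1,1,1,1,1,1,1,1,1,1],
)

```text
time: 27.95
tool_pos: [0.5151, -0.0169, 0.0743]
tool_rot: [-0.539, 0.54, -0.458, 0.457]
contact_force: [-1.7, -1.0, -10.3]
gripper_width: 0.237
```

Run:
```python
from h import *
import math
delta([*w(95-140*math.cos(.32),-140*math.sin(.32)),.077])
delta([*w(-45,0),.077])
```

```text
tool [ 0.5151 -0.0169  0.0743] loc [-38.3 -42.9] delta cm [ 0.12 -0.27  0.04] yaw z-axis deg 9.43 F [ -1.7  -1.  -10.3] grip 0.237 t 27.95
tool [ 0.5151 -0.0169  0.0743] loc [-38.3 -42.9] delta cm [-4.29 -0.26 -0.66] yaw z-axis deg 9.43 F [ -1.7  -1.  -10.3] grip 0.237 t 27.95
```

Emit:
play_rows(
  slide=[
    [-1.1,0,-0.3],
    [-1.24,0,-0.22],
    [-0.97,0,-0.1],
    [-0.6,0,-0.03],
    [-0.35,0,0],
    [0,0,0],
  ],
  yaw=[0,0,0,0,0,0],
  grip=[1,1,1,1,1,1],
)

```text
time: 28.55
tool_pos: [0.502, 0.0235, 0.0742]
tool_rot: [-0.539, 0.54, -0.458, 0.457]
contact_force: [-5.6, -0.5, -9.9]
gripper_width: 0.237
```

Run:
```python
from h import *
delta([*w(-45,0),.054])
g=grab("wrist");cv2.imwrite("pics/w18.png",g["image"][:,:,::-1])
```

```text
tool [0.502  0.0235 0.0742] loc [-44.7  -0.9] delta cm [-0.09  2.02 -0.02] yaw z-axis deg 9.38 F [-5.6 -0.5 -9.9] grip 0.237 t 28.55
```

View pics/w18.png

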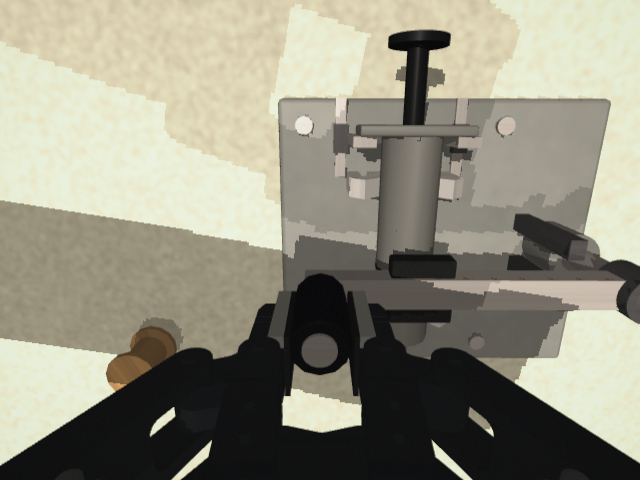

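Emit:
play_rows(
  slide=[
    [-0.07,0.2,0],
    [0,0.3,0],
    [0,0.3,0],
    [0,0.3,0],
    [0,0.3,0],
    [0,0.2,0],
    [0,0.1,0],
    [0,0,0],
  ],
  yaw=[0,0,0,0,0,0,0,0],
  grip=[1,1,1,1,1,1,1,1],
)

```text
time: 29.4
tool_pos: [0.502, 0.0236, 0.0572]
tool_rot: [-0.538, 0.54, -0.459, 0.457]
contact_force: [-7.1, -1.3, -8.6]
gripper_width: 0.24
```

Emit:
play_rows(
  slide=[
    [0,0.1,0],
    [0,0.1,0],
    [0,0,0],
  ],
  yaw=[0,0,0],
  grip=[1,1,1],
)

```text
time: 29.7
tool_pos: [0.502, 0.0236, 0.0559]
tool_rot: [-0.538, 0.54, -0.459, 0.457]
contact_force: [-10.3, -1.2, -4.7]
gripper_width: 0.238
```

Emit:
play_rows(
  slide=[
    [0,0.1,0],
    [0,0,0],
  ],
  yaw=[0,0],
  grip=[1,1],
)

```text
time: 29.9
tool_pos: [0.502, 0.0235, 0.0558]
tool_rot: [-0.538, 0.54, -0.459, 0.457]
contact_force: [-13.1, -0.8, -0.2]
gripper_width: 0.236
```

Emit:
play_rows(
  slide=[
    [0,0,-0.1],
    [0,0,0],
  ],
  yaw=[0,0],
  grip=[1,1],
)

```text
time: 30.1
tool_pos: [0.5019, 0.0235, 0.0558]
tool_rot: [-0.539, 0.539, -0.458, 0.457]
contact_force: [-7.2, -0.8, -3.7]
gripper_width: 0.24
```

Run:
```python
from h import *
delta([*w(-45,0),.054])
g=grab("side");cv2.imwrite("pics/s19.png",cv2.resize(g["image"][200:300,280:370,::-1],None,fx=6,fy=6))
```

```text
tool [0.5019 0.0235 0.0558] loc [-44.8  -0.8] delta cm [-0.08  0.18 -0.02] yaw z-axis deg 9.33 F [-7.2 -0.8 -3.7] grip 0.24 t 30.1
```

View pics/s19.png

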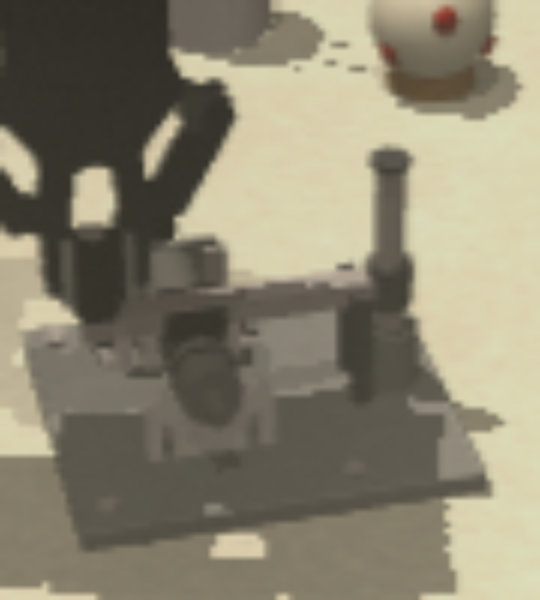

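Emit:
play_rows(
  slide=[
    [0,0.05,-0.1],
    [0,0,0],
  ],
  yaw=[0,0],
  grip=[1,1],
)

```text
time: 30.35
tool_pos: [0.5019, 0.0235, 0.0557]
tool_rot: [0.54, -0.538, 0.458, -0.458]
contact_force: [-6.3, 0.9, -3.7]
gripper_width: 0.236
```

Emit:
play_rows(
  slide=[
    [0,0.04,0],
    [0,0,0],
    [0,0,0],
    [0,0,0],
    [0,0,0],
    [0,0,0],
  ],
  yaw=[0,0,0,0,0,0],
  grip=[0.8,0.45,0.3,0.15,0,0],
)

```text
time: 30.95
tool_pos: [0.5025, 0.0229, 0.055]
tool_rot: [0.54, -0.538, 0.457, -0.459]
contact_force: [0.4, 0.2, -0.1]
gripper_width: 0.503
```

Run:
```python
from h import *
delta([*w(-45,0),.054])
g=grab("wrist");cv2.imwrite("pics/w20.png",g["image"][:,:,::-1])
```

```text
tool [0.5025 0.0229 0.055 ] loc [-44.4  -1.5] delta cm [-0.15  0.1  -0.06] yaw z-axis deg 9.32 F [ 0.4  0.2 -0.1] grip 0.503 t 30.95
```

View pics/w20.png

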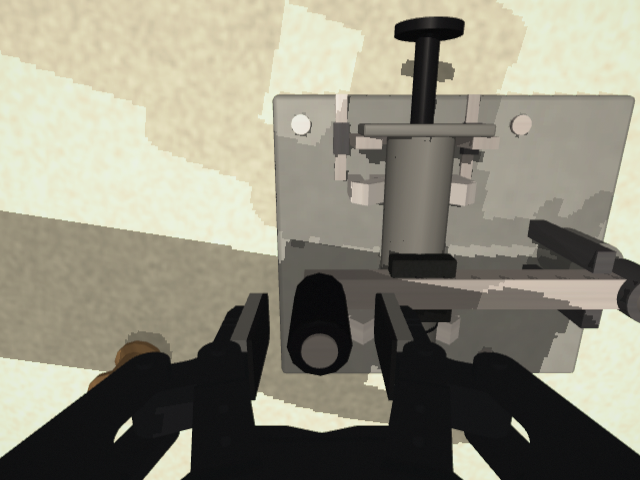

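Released. The bar lies across the barrel and there's clearance on both sides of the knob, so I'll go straight up and then look.

Emit:
play_rows(
  slide=[
    [0,-1,-0.1],
    [0,-2,0],
    [0,-3,0],
    [0,-3,0],
    [-2,-2,-2],
    [-4,0,-2],
    [-4,0,0],
    [0,0,0],
  ],
  yaw=[0,0,0,0,0,0,0,0],
  grip=[0,0,0,0,0,0,0,0],
)

```text
time: 31.8
tool_pos: [0.4436, 0.1181, 0.165]
tool_rot: [0.541, -0.539, 0.456, -0.456]
contact_force: [-0.4, -0.6, -0.5]
gripper_width: 0.498
```

Run:
```python
from h import *
s=readout.state();delta([*w(-45,0),.054])
g=wristcam(grab("wrist"),s);cv2.imwrite("pics/w21.png",g["image"][:,:,::-1])
t=grab("side");cv2.imwrite("pics/s21.png",cv2.resize(t["image"][200:300,280:370,::-1],None,fx=6,fy=6))
for h in (0,.008): print("knobtop",proj(g,[[*w(-45,0),.106+h]]),"side",((proj(t,[[*w(-45,0),.106+h]])-[280,200])*6).round(0))
```

```text
tool [0.4436 0.1181 0.165 ] loc [-87.1 101.9] delta cm [10.23 11.09  4.13] yaw z-axis deg 9.61 F [-0.4 -0.6 -0.5] grip 0.498 t 31.8
knobtop [[382.66318982 385.89856596]] side [[ 91. 246.]]
knobtop [[384.47993584 393.63817495]] side [[ 90. 231.]]
```

View pics/w21.png

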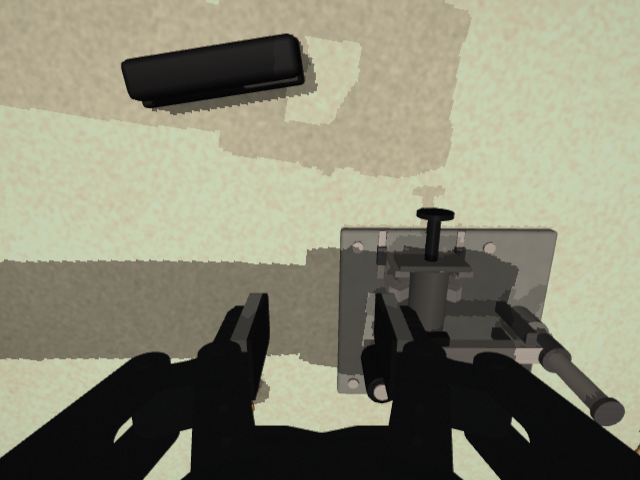

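View pics/s21.png

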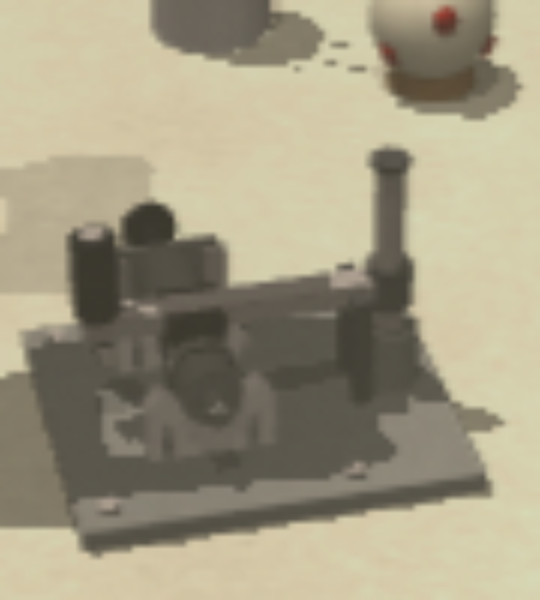

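Run:
```python
from h import *
t=grab("top");im=t["image"][:,:,::-1];cv2.imwrite("pics/t22.png",cv2.resize(im[190:310,255:365],None,fx=5,fy=5))
```

```text
(no output)
```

View pics/t22.png

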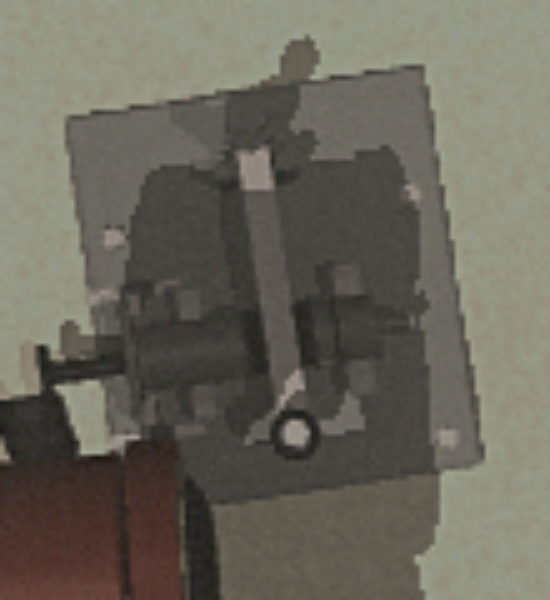

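Emit:
play_rows(
  slide=[
    [2,0,2],
    [4,0,4],
    [2,0,2],
    [0,0,0],
    [0,0,0],
  ],
  yaw=[0,0,0,0,0],
  grip=[0,0,0,0,0],
)

```text
time: 32.45
tool_pos: [0.5311, 0.0514, 0.1634]
tool_rot: [-0.538, 0.539, -0.459, 0.458]
contact_force: [1.3, -0.3, 0.1]
gripper_width: 0.496
```

Run:
```python
from h import *
delta([*w(0,0),.16])
s=readout.state();g=wristcam(grab("wrist"),s);cv2.imwrite("pics/w23.png",cv2.resize(g["image"][120:340,220:480,::-1],None,fx=3,fy=2.7,interpolation=cv2.INTER_CUBIC))
```

```text
tool [0.5311 0.0514 0.1634] loc [-11.5  21.9] delta cm [2.19 0.34 1.16] yaw z-axis deg 9.17 F [ 1.3 -0.3  0.1] grip 0.496 t 32.45
```

View pics/w23.png

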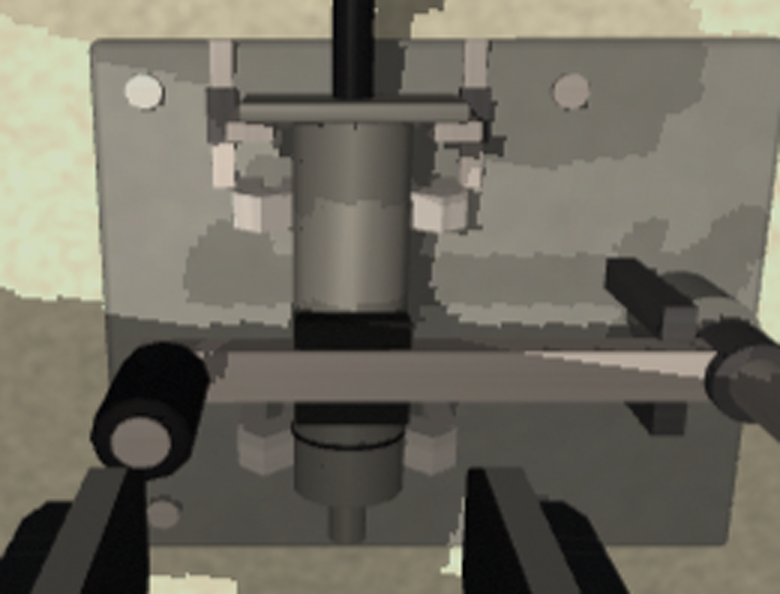

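The picture shows the flange flush on both uprights, the bar straight across with its pad on the barrel, and the barrel in both saddles. I'll hand it in.

Run:
```python
from plant import workorder
print(workorder.job_done())
```

```text
the job is handed in; nothing more can be done
None
```

The large syringe is loaded and clamped, and I handed the job in at about 32.5 s. No verdict was reported.

- **Bar aside:** I lifted the bar about 27 mm by its knob, turned it to about 1.3 rad, lowered it to rest there and let go.
- **Syringe placed:** I picked it up near the middle of the barrel and laid it in the saddles with the nozzle to −y. I slid it forward in small steps until the stop plate was felt. Contact read about 4.5 N at most, under the 7 N that shifts the plate. I then let go.
- **Bar clamped:** I brought the bar back across and lowered it until the syringe carried its weight. I then opened the fingers slowly and withdrew.

**Last checks:** The final pictures show the flange flush on both uprights, the barrel in both saddles, and the bar straight across with its pad on the barrel. Lift judged from the knob's height is about 8 mm, and the contact force reads near zero. I did not measure the bar's pressing force on the syringe or the plate's position directly. The bystanders were not measured afterwards, but none was touched.

**What disagreed:**
- **Fingertip position:** The closed fingertips are about 28 mm behind the reported TCP, not 11 mm ahead as stated. My first close on the knob was therefore in empty air above it. I found the true offset by touching the knob's top, at up to about 13 N, and used it from then on.
- **Wrist camera:** Its positions read about 2 mm high in the stand's y compared with the top camera.

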